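Put the hand-plane kit away on the bedside table

TASK

Put the planing kit away: swing the rack's brass keeper up out of the way, lay every loose plane iron flat along one of the rack's light strips, each on a strip of its own (any one) with the strip's pin standing in its notch and its cutting edge towards the robot's side, then swing the keeper fully down again over them. Also turn the brush in the leaning blue pot end for end, so that it is back in the pot handle-down, all the way to the bottom, bristles out. Leave the mug, paper roll, wax tin and cork block where they are.

Things in the scene. Friction and masses are not known exactly. Their poses are not given: they have to be found in the camera images.
- rack: Fixed dark wood rack: a board 135 (x) x 206 (y) x 22 mm. Origin on the table under it (board x -75 to +60, y +-103 mm), z up, -x side faces the robot. On its flat top three places along x, marked by flush light strips 34 mm wide at y -76, 0, +76, each with one upright brass pin. An iron lies flat along a strip, the pin in its notch, its cutting edge to -x.
- keeper (a joint): Hinge angle (rad) of the rack's brass keeper flap: 0 closed, flat over the pin ends of the irons (underside 32 mm above the table), 1.57 upright; starts shut or nearly, 0 to 0.5 (stop 1.95). Axis along rack y, at rack x +50, 35 mm above the table. Flap 40 x 232 x 6 mm. Stiff: stays where left, about 2 N at the handle moves it. It cannot close if an iron rides on top of its pin.
- keeper_handle (a point): Grip point of the red handle on the flap's free edge, beyond the rack's -y end: rack y -128 mm, 62 mm from the hinge axis; closed it is at rack x -12, 35 mm above the table, and swings up and towards +x as the angle grows. Handle 36 mm long, 12 mm thick along rack y, 10 mm the other way, ends 12 mm past this point. Pinched along rack y it pivots between the fingers.
- stand: Fixed wooden stand of the brush pot, base 130 (x) x 70 (y) x 10 mm. Origin on the table under its centre. The pot leans towards the stand's +x.
- pot: Blue rectangular brush pot fixed on the stand, its bore rising 40 degrees above level, mouth towards the robot and to its left. Origin: centre of the outside of its bottom. z: along the bore, out of the mouth; y: level; x: the lower side, on which the brush rests. Outside 30 (x) x 46 (y) x 85 (z) mm, walls and floor 5 mm: inside 20 x 36 mm, 80 mm deep.
- pot_mouth (a point): Centre of the pot's mouth, at z = 85 mm of the pot.
- brush: Flat brush, 200 mm long, 50 g, at first bristles-down in the pot, its middle about 20 mm outside the mouth, lying a few degrees flatter than the bore. Origin at mid-length on its axis; x points to the bristles. Orange handle 12 x 12 mm, x -100 to +35; steel ferrule 26 (y) x 12 mm to +60; stiff black bristles 28 (y) x 11 mm to +100.
- brush_end (a point): Butt of the brush's handle, at x = -100 mm of the brush.
- iron0: Loose steel plane iron, 84 (x) x 34 (y) x 5 (z) mm, 100 g, flat on the table; two or three are present. Origin: centre of its underside; x: long axis, to the notched end. There an open U notch, 10 mm wide (y), x +28 to +42 mm. A white stripe marks the cutting edge at the other end.
- iron0_notch (a point): Point in the middle of this iron's notch where the pin belongs, on the underside at iron x = +33 mm (3 mm pin radius and 2 mm play from the notch's bottom).
- iron1: Loose steel plane iron, 84 (x) x 34 (y) x 5 (z) mm, 100 g, flat on the table; two or three are present. Origin: centre of its underside; x: long axis, to the notched end. There an open U notch, 10 mm wide (y), x +28 to +42 mm. A white stripe marks the cutting edge at the other end.
- iron1_notch (a point): Point in the middle of this iron's notch where the pin belongs, on the underside at iron x = +33 mm (3 mm pin radius and 2 mm play from the notch's bottom).
- iron2: Loose steel plane iron, 84 (x) x 34 (y) x 5 (z) mm, 100 g, flat on the table; two or three are present. Origin: centre of its underside; x: long axis, to the notched end. There an open U notch, 10 mm wide (y), x +28 to +42 mm. A white stripe marks the cutting edge at the other end.
- iron2_notch (a point): Point in the middle of this iron's notch where the pin belongs, on the underside at iron x = +33 mm (3 mm pin radius and 2 mm play from the notch's bottom).
- pin0 (a point): Foot of the rack's pin 0, at the height of the board's top (22 mm above the table). Pin 6 mm across, 8 mm high, at rack x +22, y -76 mm.
- pin1 (a point): Foot of the rack's pin 1, at the height of the board's top (22 mm above the table). Pin 6 mm across, 8 mm high, at rack x +22, y 0 mm.
- pin2 (a point): Foot of the rack's pin 2, at the height of the board's top (22 mm above the table). Pin 6 mm across, 8 mm high, at rack x +22, y 76 mm.
- mug: White mug, 85 mm high, 84 mm across, behind the rack. A bystander. Origin under its centre.
- roll: White paper roll standing on end, 104 mm across, 98 mm high. A bystander. Origin under its centre.
- tin: Flat aluminium wax tin, 72 mm across, 26 mm high, on the robot's side of the rack. A bystander. Origin under its centre.
- cork_block: Cork sanding block 65 x 38 x 28 mm. A bystander. Origin under its centre.
Mind the look-alikes: they are no part of the job. Leave any red look-alike of the iron2 alone.

How it is judged:
By the outcome, as a careful person would: the job done as asked, in the order asked, and still so for the second after the job is handed in, with the robot touching nothing.
Of iron0, iron1, iron2 only 2 to 3 are there at a start; the rules pass over those that are not, and their reading is None.
At some moment in a run one of iron0, iron1, iron2 may be knocked a few centimetres aside while the robot is not near it.
It also fails if it takes over 210 s, if anything falls off the work surface, if the arm or the gripper's body presses on something with over 40 N, if the wrist force passes 120 N, or if a joint passes its speed limit or range.

ROBOT

A 6-joint arm with a two-finger parallel gripper is mounted at the origin on the work surface. World frame = base frame: x ahead of the robot, y to its left, z up, the work surface at z = 0. Lengths are in m, angles in rad, forces in N, time in s.
With the tool pointing down it reaches from about 0.25 to 0.725 m from the base axis. Payload 4 kg.
Tool frame: the origin (TCP) lies between the finger pads; the fingertips stand 8 mm ahead of it and the grasp point (between the pads) lies 11 mm behind it (bot.tip_reach is the distance from the TCP to the fingertips, in m); z points along the fingers, y is the line along which they close (so a half turn about z gives the same grasp; the last joint's range is limited). The gripper opens to 85 mm and grips with 20 to 120 N. Pads are 22 mm wide; open, the fingers measure 114 mm over their backs; the gripper's body (76 mm by 85 mm) begins 54 mm behind the grasp point. The pads swing forward as they close: fully open they stand 13 mm farther back than shut.
Start: joints at [1.265, 0.241, 0.005, 1.335, 0, 1.571], TCP at [0.151, 0.477, 0.239] pointing down, gripper open.
Joint ranges: [-2.72, 2.72], [-1.05, 1.87], [-1.09, 1.28], [-1.99, 2.15], [-1.42, 1.44], [-3.14, 3.14]. Speed limits (rad/s): [2.79, 2.79, 3.14, 3.14, 3.14, 3.14].

INTERFACE

Orientations are given as a unit quaternion [x, y, z, w].
In Python, from workcell import bot gives the robot as it stands.
- The arm moves only by the tool move_arm, never from a script. Its argument "deltas" is a list of rows, each a list of 7 numbers: the opening, from 0 (shut) to 1 (fully open), then the shift along the tool's x, y, z in mm, then the turn, a rotation vector about the tool's x, y, z in degrees. In form: [[gripper, tx, ty, tz, ax, ay, az], ...]. A call has 1 to 10 rows; each row shifts and turns the commanded pose from where the row before left it, along the tool's axes as they then stand; what a row does not reach is not made up. A row lasts 1/12 s, in which the tool goes at most 41.7 mm and 7.16 degrees, less where a joint would pass 70% of its speed; a pose out of reach is approached as far as the arm can. A call is refused whole if a number of a shift passes 41.7 or a number of a turn 7.16, either way. A call with a gripper value outside its range is refused whole. The fingers move at their own pace and stop on an object; the grip force is fixed at half the most. Time passes only in rows, so rows that do not move let the fingers close. It gives the time, the measured TCP pose, the force, the opening and the grip force at its end, in the units of the state.
- bot.get_obs(): the state, without advancing time (a new reading comes with each control period).
- bot.camera(name): name is "scene" or "top" or "wrist"; returns the picture (400x640x3 uint8, blue, green, red); there is no depth.
- bot.calibration(name): a dict with "K" (3x3 intrinsics, pixels), "position" and "orientation" of the camera in the world. Camera axes: x right, y down, z forward; pixel columns grow to the right and rows downward; lengths in m; the calibration is good to about 2 mm. A picture is of the moment at which its call begins: read the wrist's pose just before it. calibration takes no time and is no camera call; for the wrist camera it gives the pose at the moment of the call.
- bot.job_done(): hands the job in; it is judged then, once.
Trained networks look in the newest picture that a camera, given by its name, has taken for a name from the list of things; names that differ only in an ending like _2 or _b are one class to them, and where a whole thing is asked for, a point or a joint stands for the part that bears it (a point fixed in the world has none). Each returns a list of dicts, best first, with "conf" (0 to 1); they miss things now and then, are a little off and sometimes report something else, mostly with a low value. They report only what shows in the picture. A call takes as long as a camera call. They do not tell look-alikes from the thing itself.
- bot.outline_of(query, camera): "pixels" (400x640 bool, what is visible of it) and "rect" ([left, top, width, height] in pixels, round what is visible of it).
The state is a dict: "clock": time; "joint_pos": joint angles; "joint_vel": joint speeds; "tau": joint torques, N m; "eef_pos": TCP position; "tool_rot": TCP orientation; "ft_force": force on the tool from outside, world axes, zero at the start; "ft_torque": the same for the moment, N m; "grip_width": finger opening in m; "grasp_force": force on a finger pad.
Only numpy, scipy, OpenCV 4.12 (cv2) and the standard library are available. Lean on these libraries where they do the work, as an engineer would, in place of code of your own. Each camera call takes 0.05 s, during which the arm holds its last target. There are 200 camera calls.

## Working session

There is one attempt and no reset: what is moved stays moved. The work goes in short steps, Python scripts to look and compute and a tool call to move; the robot and the scene stay as the last step left them, time stands still between calls to the robot, and variables do not carry over. Pictures are saved under pics/ and viewed, at most 14 in all, crops included, and the job is handed in when it is done.

Besides the shell and the picture viewer there is one more tool, called after "Call:" by a JSON object that holds its "api" and its "payload", one argument or row to a line. move_arm: Moves the arm, as the interface text tells. Its arguments: {"type":"object","properties":{"deltas":{"type":"array","items":{"type":"array","items":{"type":"number"}}}},"required":["deltas"]}

```bash
ls; mkdir -p pics; cat > h.py <<'E'
import numpy as np, cv2
from scipy.spatial.transform import Rotation as R
from workcell import bot
def cal(n):
    c=bot.calibration(n); return np.array(c["K"]),np.array(c["position"]),R.from_quat(c["orientation"]).as_matrix()
def ray(c,px):
    K,p,M=c; d=M@np.linalg.solve(K,[px[0],px[1],1.]); return p,d/np.linalg.norm(d)
def onz(c,px,z):
    p,d=ray(c,px); return p+d*(z-p[2])/d[2]
def proj(c,X):
    K,p,M=c; q=K@(M.T@(np.asarray(X)-p)); return q[:2]/q[2]
def tri(obs):
    A=np.zeros((3,3));b=np.zeros(3)
    for c,px in obs:
        p,d=ray(c,px);P=np.eye(3)-np.outer(d,d);A+=P;b+=P@p
    X=np.linalg.solve(A,b); return X,[np.round(proj(c,X)-px,1) for c,px in obs]
def snap(n,f=None):
    im=bot.camera(n)
    if f: cv2.imwrite(f"pics/{f}.png",im)
    return im
E
python3 - <<'E'
from h import *
np.set_printoptions(precision=3,suppress=True)
snap("scene","s0");snap("top","t0")
for n in("scene","top"):
    c=cal(n);print(n,c)
    for q in ["rack","keeper_handle","stand","pot","brush","iron0","mug","roll","tin","cork_block"]:
        for o in bot.outline_of(q,n)[:4]:
            m=o["pixels"];ys,xs=np.nonzero(m);print(q,round(o["conf"],2),o["rect"],(xs.mean().round(1),ys.mean().round(1)))
E
```

```text
pics
scene (array([[410.614,   0.   , 319.13 ],
       [  0.   , 410.614, 203.165],
       [  0.   ,   0.   ,   1.   ]]), array([0.953, 0.48 , 1.001]), array([[-0.766,  0.519, -0.378],
       [ 0.642,  0.618, -0.453],
       [-0.002, -0.59 , -0.808]]))
rack 0.81 [250.0, 160.3, 78.8, 72.9] (np.float64(289.7), np.float64(195.2))
keeper_handle 0.77 [255.2, 160.6, 50.0, 62.7] (np.float64(277.5), np.float64(193.7))
keeper_handle 0.45 [369.7, 282.8, 39.9, 31.5] (np.float64(388.6), np.float64(299.7))
keeper_handle 0.22 [251.4, 162.4, 78.5, 67.0] (np.float64(290.0), np.float64(195.3))
pot 0.86 [369.3, 282.0, 40.2, 31.7] (np.float64(389.2), np.float64(299.7))
pot 0.62 [367.4, 285.7, 51.1, 36.2] (np.float64(390.9), np.float64(306.3))
brush 0.9 [404.5, 279.8, 46.9, 18.2] (np.float64(428.5), np.float64(289.5))
brush 0.68 [181.7, 158.9, 32.9, 39.1] (np.float64(198.2), np.float64(178.3))
iron0 0.82 [354.7, 214.8, 23.2, 23.4] (np.float64(365.0), np.float64(225.4))
iron0 0.71 [299.4, 262.0, 26.3, 33.7] (np.float64(310.1), np.float64(279.4))
iron0 0.69 [376.9, 234.3, 32.7, 29.7] (np.float64(393.3), n
[... 1249 characters left out ...]
64(217.6))
iron0 0.67 [275.7, 156.5, 13.4, 20.8] (np.float64(283.2), np.float64(167.2))
iron0 0.62 [247.7, 239.8, 32.6, 13.6] (np.float64(261.7), np.float64(244.9))
iron0 0.58 [287.7, 229.1, 13.3, 22.9] (np.float64(294.7), np.float64(239.9))
mug 0.67 [416.2, 121.1, 33.0, 45.6] (np.float64(430.6), np.float64(143.8))
roll 0.72 [161.6, 140.2, 43.3, 40.3] (np.float64(181.6), np.float64(159.6))
roll 0.18 [286.3, 225.6, 16.5, 28.5] (np.float64(294.5), np.float64(240.6))
tin 0.73 [382.3, 246.1, 26.8, 25.9] (np.float64(397.0), np.float64(258.2))
tin 0.55 [187.7, 202.7, 30.0, 28.1] (np.float64(198.9), np.float64(217.2))
cork_block 0.64 [237.1, 139.8, 14.7, 18.9] (np.float64(241.5), np.float64(147.8))
```

```bash
python3 - <<'E'
import cv2
a=cv2.imread("pics/s0.png")[125:400,160:480];b=cv2.imread("pics/t0.png")[110:290,150:460]
cv2.imwrite("pics/s0c.png",cv2.resize(a,None,fx=2.18,fy=2.18,interpolation=2))
cv2.imwrite("pics/t0c.png",cv2.resize(b,None,fx=2.5,fy=2.5,interpolation=2))
E
```

```text
(no output)
```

View pics/s0c.png

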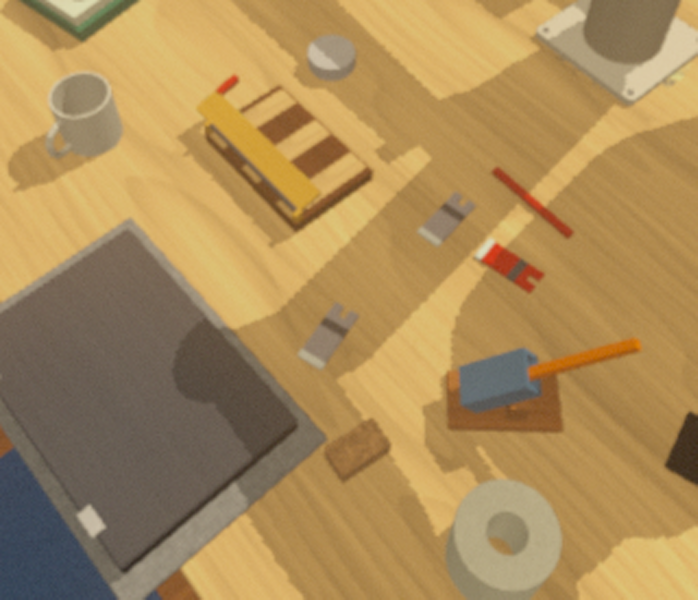

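View pics/t0c.png

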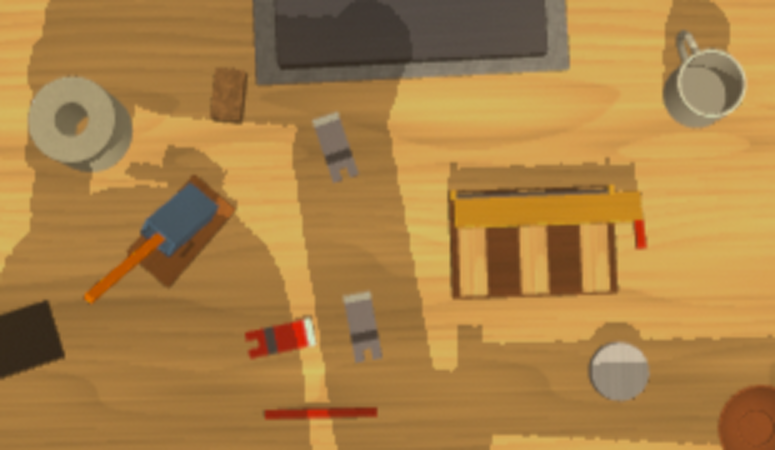

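Two grey irons lie at scene px (365,225) and (310,279). The look-alikes are the red iron at (393,246) and the red stick at about (405,217), both of which I'll leave alone. The keeper handle is at (264,164), and the brush leans out of the blue pot at (389,300).

```bash
python3 - <<'E'
from h import *
np.set_printoptions(precision=3,suppress=True)
S=cal("scene");T=cal("top");W=cal("wrist")
s=lambda x,y:(160+x/2.18,125+y/2.18); t=lambda x,y:(150+x/2.5,110+y/2.5)
def p(n,a,b): X,e=tri([(S,s(*a)),(T,t(*b))]);print(n,X,e)
p("rackFL",(372,172),(452,298));p("rackFR",(281,88),(615,293))
p("handle tip",(236,81),(641,248));p("flapL free",(318,182),(455,228));p("flapR free",(212,97),(640,219))
p("flapL hinge",(299,205),(455,192))
p("butt",(636,345),(91,298));p("brush at mouth",(535,371),(160,238))
p("pot mouth top corner l",(525,350),(158,222));
p("A notch end",(466,201),(367,360));p("A edge",(430,238),(357,294))
p("B notch end",(348,310),(346,178));p("B edge",(312,360),(327,117))
p("tin",(331,50),(619,372));p("roll",(507,533),(71,119));p("mug",(80,88),(713,80))
im=cv2.imread("pics/t0.png")
print("wrist",W[1],W[2],W[0][0,0]);o=bot.get_obs();print(o["eef_pos"],o["tool_rot"],R.from_quat(o["tool_rot"]).as_matrix(),o["grip_width"])
Rt=R.from_quat(o["tool_rot"]).as_matrix();print("cam in tool",Rt.T@(W[1]-o["eef_pos"]),Rt.T@W[2])
E
```

```text
rackFL [ 0.468 -0.047  0.017] [array([0.2, 0. ]), array([ 0.1, -0.1])]
rackFR [ 0.469 -0.25   0.013] [array([-0.1, -0. ]), array([-0.,  0.])]
handle tip [ 0.524 -0.28   0.042] [array([0.3, 0. ]), array([ 0.2, -0.2])]
flapL free [ 0.553 -0.052  0.064] [array([1. , 0.1]), array([ 0.6, -0.7])]
flapR free [ 0.562 -0.283  0.032] [array([1. , 0.1]), array([ 0.6, -0.8])]
flapL hinge [ 0.594 -0.05   0.054] [array([-1. , -0.1]), array([-0.6,  0.7])]
butt [0.474 0.366 0.157] [array([-0.2, -0. ]), array([-0.1,  0.1])]
brush at mouth [0.544 0.304 0.086] [array([-1.1, -0.2]), array([-0.7,  0.5])]
pot mouth top corner l [0.559 0.294 0.143] [array([-0.4, -0.1]), array([-0.3,  0.2])]
A notch end [ 0.393  0.061 -0.002] [array([0.1, 0. ]), array([ 0.1, -0.1])]
A edge [0.474 0.073 0.003] [array([-0.6, -0.1]), array([-0.4,  0.4])]
B notch end [ 0.622  0.084 -0.001] [array([-0.3, -0. ]), array([-0.2,  0.2])]
B edge [0.699 0.107 0.002] [array([-0.7, -0.1]), array([-0.4,  0.4])]
tin [ 0.373 -0.249  0.029] [array([0.3, 0. ]), array([ 0.2, -0.3])]
roll [0.689 0.405 0.095] [array([0.2, 0. ]), array([ 0.1, -0.1])]
mug [ 0.718 -0.361  0.099] [array([-0.6, -0.1]), array([-0.3,  0.5])]
wrist [0.087 0.499 0.373] [[ 0.301  0.92   0.25 ]
 [ 0.954 -0.291 -0.079]
 [ 0.     0.262 -0.965]] 297.7109306770678
[0.151 0.477 0.239] [ 0.152  0.988  0.    -0.   ] [[-0.954  0.301 -0.   ]
 [ 0.301  0.954  0.   ]
 [ 0.     0.    -1.   ]] 0.08519960735875885
cam in tool [ 0.067  0.002 -0.134] [[-0.    -0.965 -0.262]
 [ 1.    -0.    -0.   ]
 [-0.    -0.262  0.965]]
```

```bash
cat >> h.py <<'E'
np.set_printoptions(precision=3,suppress=True)
def pose():
    o=bot.get_obs(); return np.array(o["eef_pos"]),R.from_quat(o["tool_rot"])
def plan(pos,rot=None,cur=None):
    "shift (in present tool axes, mm) first, then turn (deg) about tool axes"
    p,r=cur or pose(); d=r.inv().apply(np.asarray(pos)-p)*1000
    v=np.zeros(3) if rot is None else (r.inv()*rot).as_rotvec(degrees=True)
    n=int(np.ceil(max(np.abs(d).max()/41,1))) if 1 else 0; m=int(np.ceil(np.abs(v).max()/7.1))
    print("shift",d.round(1),"->",n,"rows of",(d/n).round(1),"| turn",v.round(1),"->",m,"rows of",(v/max(m,1)).round(2))
def down(ang):
    "tool down, tool x at world angle ang (deg)"
    a=np.radians(ang); x=np.array([np.cos(a),np.sin(a),0]); z=np.array([0,0,-1.]); return R.from_matrix(np.c_[x,np.cross(z,x),z])
E
python3 - <<'E'
from h import *
plan([.50,.08,.24],down(180)); plan([.53,-.26,.24],down(180))
E
```

```text
shift [-452.7 -273.2   -0.7] -> 12 rows of [-37.7 -22.8  -0.1] | turn [  0.   -0.  -17.5] -> 3 rows of [ 0.   -0.   -5.84]
shift [-583.7 -588.4   -0.7] -> 15 rows of [-38.9 -39.2  -0. ] | turn [  0.   -0.  -17.5] -> 3 rows of [ 0.   -0.   -5.84]
```

```bash
sed -i 's#max(np.abs(d).max()/41,1)#max(np.linalg.norm(d)/38,1)#; s#np.abs(v).max()/7.1#np.linalg.norm(v)/7.1#' h.py
```

Call:
{"api": "move_arm", "payload": {
  "deltas": [
    [1,-26.5,-26.7,0,0,0,0],
    [1,-26.5,-26.7,0,0,0,0],
    [1,-26.5,-26.7,0,0,0,0],
    [1,-26.5,-26.7,0,0,0,0],
    [1,-26.5,-26.7,0,0,0,0],
    [1,-26.5,-26.7,0,0,0,0],
    [1,-26.5,-26.7,0,0,0,0],
    [1,-26.5,-26.7,0,0,0,0],
    [1,-26.5,-26.7,0,0,0,0],
    [1,-26.5,-26.7,0,0,0,0]
  ]
}}

```text
clock: 1.93
eef_pos: [0.3233, 0.1408, 0.2397]
tool_rot: [0.152, 0.988, 0.0, 0.001]
ft_force: [1.1, 0.2, 0.6]
grip_width: 0.0855
grasp_force: 0.0
```

Call:
{"api": "move_arm", "payload": {
  "deltas": [
    [1,-26.5,-26.7,0,0,0,0],
    [1,-26.5,-26.7,0,0,0,0],
    [1,-26.5,-26.7,0,0,0,0],
    [1,-26.5,-26.7,0,0,0,0],
    [1,-26.5,-26.7,0,0,0,0],
    [1,-26.5,-26.7,0,0,0,0],
    [1,-26.5,-26.7,0,0,0,0],
    [1,-26.5,-26.7,0,0,0,0],
    [1,-26.5,-26.7,0,0,0,0],
    [1,-26.5,-26.7,0,0,0,0]
  ]
}}

```text
clock: 2.77
eef_pos: [0.4957, -0.1939, 0.2393]
tool_rot: [0.153, 0.988, 0.0, 0.0]
ft_force: [0.2, 0.2, 0.4]
grip_width: 0.0855
grasp_force: 0.0
```

Call:
{"api": "move_arm", "payload": {
  "deltas": [
    [1,-26.5,-26.7,0,0,0,0],
    [1,-26.5,-26.7,0,0,0,0],
    [1,0,0,0,0,0,-5.84],
    [1,0,0,0,0,0,-5.84],
    [1,0,0,0,0,0,-5.84],
    [1,0,0,0,0,0,0]
  ]
}}

```text
clock: 3.27
eef_pos: [0.5296, -0.2593, 0.2387]
tool_rot: [-0.0, 1.0, 0.0, -0.0]
ft_force: [-0.4, 0.3, -0.5]
grip_width: 0.0852
grasp_force: 0.0
```

```bash
python3 - <<'E'
from h import *
print(pose()[0],pose()[1].as_matrix()); snap("wrist","w1")
np.save("w1.npy",np.array(cal("wrist"),dtype=object),allow_pickle=True)
E
```

```text
[ 0.53  -0.259  0.239] [[-1.    -0.001 -0.001]
 [-0.001  1.     0.   ]
 [ 0.001  0.    -1.   ]]Traceback (most recent call last):
  File "<stdin>", line 3, in <module>
ValueError: could not broadcast input array from shape (3,3) into shape (3,)
```

View pics/w1.png

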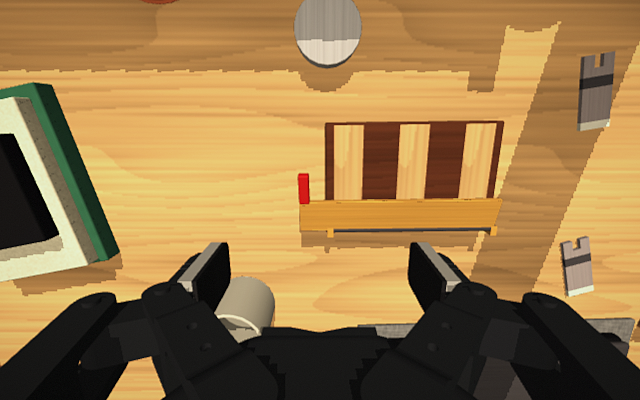

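The wrist view shows the handle tip at px (303,175) and the flap's free edge along row 200. The board's front corners are at (326,122) and (503,122).

```bash
python3 - <<'E'
from h import *
S=cal("scene");T=cal("top");W=cal("wrist")
s=lambda x,y:(160+x/2.18,125+y/2.18); t=lambda x,y:(150+x/2.5,110+y/2.5)
for n,w,a,b in[("tip",(303.5,175),(236,81),(641,248)),("flapL free",(502,199),(318,182),(455,228)),("flapR free",(300,202),(212,97),(640,219)),("FL",(503,122),(372,172),(452,298)),("FR",(326,123),(281,88),(615,293))]:
    X,e=tri([(W,w),(S,s(*a)),(T,t(*b))]);print(n,X,e)
for w in [(503,122),(326,123)]: print(onz(W,w,.022))
for w in [(348,125),(415,125),(479,125)]: print("strip",onz(W,w,.022))
c=(.543,-.149)
for th in(0,.1,.2,.3,.4,.5):
    for r,y in((74,-128),(38,-128),(40,116)):
        print(th,r,proj(W,[c[0]+.05-r/1000*np.cos(th),c[1]+y/1000,.035+r/1000*np.sin(th)]).round(1),end=' ')
    print()
E
```

```text
tip [ 0.525 -0.276  0.048] [array([-2., -1.]), array([ 0.4, -0.2]), array([-0.6, -0.8])]
flapL free [ 0.552 -0.054  0.059] [array([1.6, 0.5]), array([0.9, 0.6]), array([ 1.3, -0.2])]
flapR free [ 0.562 -0.281  0.034] [array([-1.6,  0.5]), array([1.2, 0.1]), array([ 0.1, -0.8])]
FL [ 0.469 -0.046  0.02 ] [array([-0.4, -1.1]), array([ 0.1, -0.2]), array([-0.2, -0.6])]
FR [ 0.47  -0.249  0.015] [array([-0.4, -0.9]), array([-0.1, -0.1]), array([-0.3, -0.3])]
[ 0.47  -0.046  0.022]
[ 0.471 -0.248  0.022]
strip [ 0.473 -0.223  0.022]
strip [ 0.473 -0.146  0.022]
strip [ 0.473 -0.073  0.022]
0 74 [301.2 166.7] 0 38 [301.8 197.1] 0 40 [509.6 194.9] 
0.1 74 [300.8 168.1] 0.1 38 [301.6 198.1] 0.1 40 [511.7 195.9] 
0.2 74 [300.5 170.3] 0.2 38 [301.4 199.4] 0.2 40 [513.7 197.3] 
0.3 74 [300.1 173.1] 0.3 38 [301.2 201.1] 0.3 40 [515.7 199.1] 
0.4 74 [299.7 176.7] 0.4 38 [301.1 203.1] 0.4 40 [517.6 201.1] 
0.5 74 [299.4 181. ] 0.5 38 [300.9 205.3] 0.5 40 [519.5 203.5]
```

Call:
{"api": "move_arm", "payload": {
  "deltas": [
    [0.4,-5,-16,0,0,0,0],
    [0.4,0,0,35,0,0,0],
    [0.4,0,0,35,0,0,0],
    [0.4,0,0,35,0,0,0],
    [0.4,0,0,35,0,0,0],
    [0.4,0,0,20,0,0,0],
    [0.4,0,0,0,0,0,0]
  ]
}}

```text
clock: 3.9
eef_pos: [0.5308, -0.2726, 0.0738]
tool_rot: [0.001, 1.0, 0.002, -0.005]
ft_force: [-0.3, 1.0, 0.3]
grip_width: 0.0339
grasp_force: 0.0
```

```bash
python3 - <<'E'
from h import *
print(pose()[0]); snap("wrist","w2")
E
```

```text
[ 0.531 -0.273  0.074]
```

View pics/w2.png

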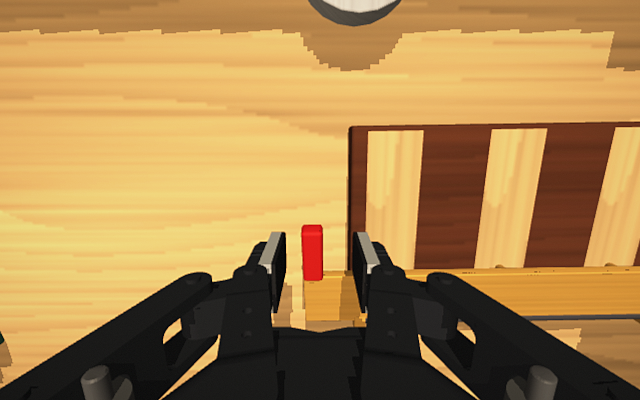

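The handle sits between the fingers at px (312,250), about 2 mm off to the left.

Call:
{"api": "move_arm", "payload": {
  "deltas": [
    [0.4,0,-2,18,0,0,0],
    [0.4,0,0,18,0,0,0],
    [0.4,0,0,0,0,0,0],
    [0.4,0,0,0,0,0,0]
  ]
}}

```text
clock: 4.28
eef_pos: [0.5352, -0.277, 0.0447]
tool_rot: [0.0, 1.0, -0.0, 0.0]
ft_force: [0.8, 0.0, 0.6]
grip_width: 0.0346
grasp_force: 0.0
```

Call:
{"api": "move_arm", "payload": {
  "deltas": [
    [0.0,0,0,0,0,0,0],
    [0.0,0,0,0,0,0,0],
    [0.0,0,0,0,0,0,0],
    [0.0,0,0,0,0,0,0]
  ]
}}

```text
clock: 4.62
eef_pos: [0.536, -0.2765, 0.0451]
tool_rot: [-0.0, 1.0, 0.0, 0.002]
ft_force: [0.2, 3.5, 4.9]
grip_width: 0.0108
grasp_force: 60.2
```

Call:
{"api": "move_arm", "payload": {
  "deltas": [
    [0,-4.6,0,-10,0,0,0],
    [0,-6.2,0,-9,0,0,0],
    [0,-7.6,0,-7.8,0,0,0],
    [0,-8.9,0,-6.4,0,0,0]
  ]
}}

```text
clock: 4.95
eef_pos: [0.5558, -0.2762, 0.0734]
tool_rot: [0.001, 1.0, 0.001, -0.007]
ft_force: [-9.6, -1.2, -5.7]
grip_width: 0.0103
grasp_force: 58.5
```

Call:
{"api": "move_arm", "payload": {
  "deltas": [
    [0,-9.9,0,-4.8,0,0,0],
    [0,-10.5,0,-3.0,0,0,0],
    [0,-10.9,0,-1,0,0,0],
    [0,-11,0,1,0,0,0],
    [0,0,0,0,0,0,0]
  ]
}}

```text
clock: 5.37
eef_pos: [0.6026, -0.2759, 0.0843]
tool_rot: [-0.0, 1.0, 0.001, -0.003]
ft_force: [-4.8, 3.7, 4.4]
grip_width: 0.0086
grasp_force: 58.2
```

Call:
{"api": "move_arm", "payload": {
  "deltas": [
    [0.4,0,0,0,0,0,0],
    [0.4,0,0,0,0,0,0],
    [0.4,0,0,-20,0,0,0],
    [0.4,0,0,-38,0,0,0],
    [0.6,0,0,-38,0,0,0],
    [0.7,17,34,0,0,0,0],
    [0.7,17,34,0,0,0,0],
    [0.7,17,34,0,0,0,0],
    [0.7,17,34,0,0,0,0],
    [0.7,17,34,0,0,0,0]
  ]
}}

```text
clock: 6.2
eef_pos: [0.5186, -0.1062, 0.1808]
tool_rot: [0.001, 1.0, -0.001, 0.001]
ft_force: [0.9, 0.6, -0.7]
grip_width: 0.0599
grasp_force: 0.0
```

Call:
{"api": "move_arm", "payload": {
  "deltas": [
    [0.7,17,34,0,0,0,0],
    [0.7,17,34,0,0,0,0],
    [0.7,17,34,0,0,0,0],
    [0.7,17,34,0,0,0,0],
    [0.7,17,34,0,0,0,0],
    [0.7,0,0,30,0,0,-4.2],
    [0.7,0,0,30,0,0,-4.2],
    [0.7,0,0,0,0,0,0],
    [0.7,0,0,0,0,0,0]
  ]
}}

```text
clock: 6.95
eef_pos: [0.4331, 0.0629, 0.1198]
tool_rot: [-0.072, 0.997, -0.0, -0.001]
ft_force: [-0.7, 0.2, 0.0]
grip_width: 0.0595
grasp_force: 0.0
```

```bash
python3 - <<'E'
from h import *
print(pose()[0],bot.get_obs()["joint_pos"]); snap("scene","s3"); snap("wrist","w3")
W=cal("wrist");S=cal("scene")
for n in("wrist","scene"):
  for o in bot.outline_of("iron0",n):
    c,(w,h),a=cv2.minAreaRect(np.argwhere(o["pixels"])[:,::-1].astype(np.float32)); print(n,round(o["conf"],2),o["rect"],c,w,h,a,onz(W if n=="wrist" else S,c,.005))
a=cv2.imread("pics/s3.png")[125:260,180:420];b=cv2.imread("pics/w3.png")
cv2.imwrite("pics/j3.png",np.vstack([cv2.resize(a,(640,360))[60:250],b]))
E
```

```text
[0.433 0.063 0.12 ] [ 0.144  0.216 -0.358  1.    -0.001 -0.   ]
wrist 0.83 [302.1, 145.4, 40.4, 97.7] (321.9694519042969, 193.51309204101562) 95.83499145507812 40.24699020385742 88.58557891845703 [0.434 0.068 0.005]
wrist 0.75 [390.4, 178.1, 101.0, 41.7] (441.5162658691406, 197.92245483398438) 38.77902603149414 100.42575073242188 87.79740142822266 [0.423 0.171 0.005]
wrist 0.26 [1.8, 328.5, 127.5, 47.3] (64.5, 353.5) 45.0 129.0 90.0 [ 0.639 -0.168  0.005]
scene 0.84 [376.9, 234.3, 32.4, 28.0] (393.2307434082031, 246.65379333496094) 30.508512496948242 11.371355056762695 33.6900634765625 [0.425 0.17  0.005]
scene 0.78 [299.4, 266.3, 24.7, 28.6] (310.53021240234375, 278.99432373046875) 12.770544052124023 30.579805374145508 34.38034439086914 [0.664 0.098 0.005]
scene 0.61 [354.0, 216.5, 21.9, 22.7] (364.5000305175781, 225.5000457763672) 11.31370735168457 25.45584487915039 45.0 [0.438 0.068 0.005]
```

View pics/j3.png

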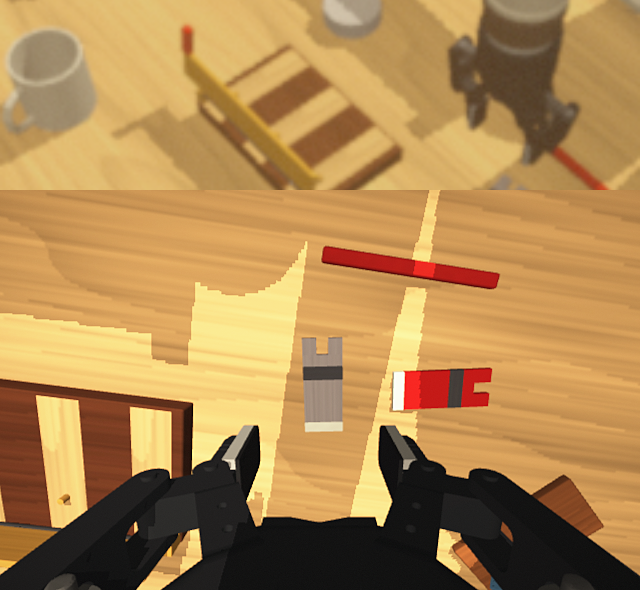

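Keeper is up. The iron notch is at (322,155) with the tool aligned to it, and the red look-alike at (441,198) is left alone.

Call:
{"api": "move_arm", "payload": {
  "deltas": [
    [0.55,-2,5,25,0,0,0],
    [0.55,0,0,25,0,0,0],
    [0.55,0,0,25,0,0,0],
    [0.55,0,0,20,0,0,0],
    [0.55,0,0,13,0,0,0],
    [0.55,0,0,0,0,0,0],
    [0.55,0,0,2,0,0,0],
    [0.55,0,0,0,0,0,0]
  ]
}}

```text
clock: 7.82
eef_pos: [0.4369, 0.0683, 0.0114]
tool_rot: [-0.073, 0.997, 0.0, 0.001]
ft_force: [0.1, -0.2, 0.0]
grip_width: 0.047
grasp_force: 0.0
```

Call:
{"api": "move_arm", "payload": {
  "deltas": [
    [0.55,0,0,2,0,0,0],
    [0.5,0,0,0,0,0,0],
    [0.2,0,0,0,0,0,0],
    [0.2,0,0,0,0,0,0],
    [0.2,0,0,0,0,0,0],
    [0.2,0,0,0,0,0,0]
  ]
}}

```text
clock: 8.32
eef_pos: [0.4363, 0.0684, 0.0096]
tool_rot: [-0.073, 0.997, -0.0, 0.001]
ft_force: [-1.9, -1.0, 6.6]
grip_width: 0.0312
grasp_force: 58.8
```

Call:
{"api": "move_arm", "payload": {
  "deltas": [
    [0.2,0,0,-15,0,0,0],
    [0.2,0,0,-35,0,0,0],
    [0.2,0,0,-35,0,0,0],
    [0.2,0,0,-35,0,0,0],
    [0.2,0,0,0,0,0,0],
    [0.2,0,0,0,0,0,0]
  ]
}}

```text
clock: 8.82
eef_pos: [0.4375, 0.0688, 0.1308]
tool_rot: [-0.073, 0.997, 0.0, 0.003]
ft_force: [-0.2, -0.4, -1.2]
grip_width: 0.031
grasp_force: 59.7
```

```bash
python3 - <<'E'
from h import *
print(pose()[0],bot.get_obs()["grip_width"]); snap("wrist","w4"); snap("top","t4")
W=cal("wrist")
b=cv2.imread("pics/w4.png")
cv2.imwrite("pics/w4c.png",cv2.resize(b[150:320,220:420],None,fx=3,fy=3))
p,r=pose()
for z in (0,5,8): print(z,[proj(W,p+r.apply([x/1000,0,z/1000])).round(1) for x in (-42,0,28,33,42)])
E
```

```text
[0.438 0.069 0.131] 0.031005065982355442
0 [array([314.7, 327.7]), array([314.4, 255.2]), array([314.1, 200.5]), array([314.1, 190.1]), array([314. , 170.9])]
5 [array([314.8, 321.4]), array([314.5, 250.7]), array([314.3, 197.6]), array([314.2, 187.6]), array([314.2, 169. ])]
8 [array([314.9, 317.8]), array([314.6, 248.2]), array([314.4, 196. ]), array([314.3, 186.2]), array([314.2, 167.9])]
```

View pics/w4c.png

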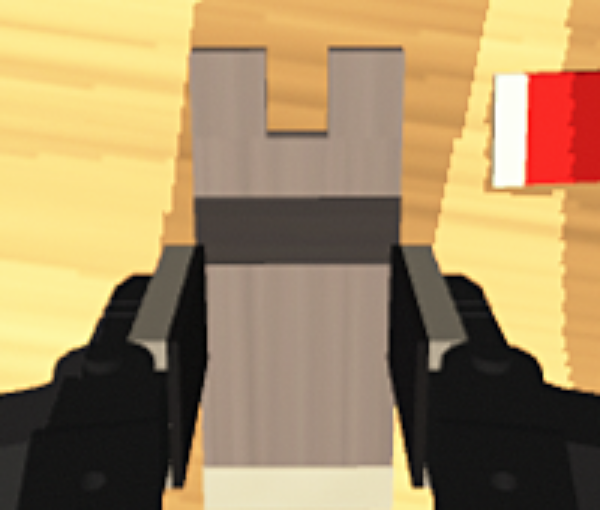

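Iron held and centred, with the notch ahead of the tool at crop (297,132). Now I'll turn it around.

Call:
{"api": "move_arm", "payload": {
  "deltas": [
    [0.2,0,0,0,0,0,7],
    [0.2,0,0,0,0,0,7],
    [0.2,0,0,0,0,0,7],
    [0.2,0,0,0,0,0,7],
    [0.2,0,0,0,0,0,7],
    [0.2,0,0,0,0,0,7],
    [0.2,0,0,0,0,0,7],
    [0.2,0,0,0,0,0,7],
    [0.2,0,0,0,0,0,7],
    [0.2,0,0,0,0,0,7]
  ]
}}

```text
clock: 9.75
eef_pos: [0.4337, 0.0681, 0.1261]
tool_rot: [0.515, 0.857, -0.002, -0.002]
ft_force: [-0.0, -0.3, -0.2]
grip_width: 0.0309
grasp_force: 59.7
```

Call:
{"api": "move_arm", "payload": {
  "deltas": [
    [0.2,0,0,0,0,0,7],
    [0.2,0,0,0,0,0,7],
    [0.2,0,0,0,0,0,7],
    [0.2,0,0,0,0,0,7],
    [0.2,0,0,0,0,0,7],
    [0.2,0,0,0,0,0,7],
    [0.2,0,0,0,0,0,7],
    [0.2,0,0,0,0,0,7],
    [0.2,0,0,0,0,0,7],
    [0.2,0,0,0,0,0,7]
  ]
}}

```text
clock: 10.58
eef_pos: [0.4337, 0.0681, 0.1261]
tool_rot: [0.913, 0.407, -0.002, -0.001]
ft_force: [0.0, -0.0, -1.3]
grip_width: 0.0307
grasp_force: 59.7
```

Call:
{"api": "move_arm", "payload": {
  "deltas": [
    [0.2,0,0,0,0,0,7],
    [0.2,0,0,0,0,0,7],
    [0.2,0,0,0,0,0,7],
    [0.2,0,0,0,0,0,7],
    [0.2,0,0,0,0,0,7],
    [0.2,0,0,0,0,0,7],
    [0.2,0,0,0,0,0,6.4],
    [0.2,0,0,0,0,0,0]
  ]
}}

```text
clock: 11.25
eef_pos: [0.4367, 0.0264, 0.1262]
tool_rot: [1.0, 0.021, -0.003, -0.014]
ft_force: [-0.1, -0.4, -1.2]
grip_width: 0.0309
grasp_force: 59.8
```

```bash
python3 - <<'E'
from h import *
print(pose()[0],bot.get_obs()["joint_pos"]); plan([.532,-.071,.131],down(0.3))
E
```

```text
[0.437 0.026 0.126] [ 0.041  0.211 -0.346  1.02   0.029  3.141]
shift [ 91.1 101.   -8.3] -> 4 rows of [22.8 25.3 -2.1] | turn [-1.7  0.4  2.1] -> 1 rows of [-1.66  0.37  2.08]
```

Call:
{"api": "move_arm", "payload": {
  "deltas": [
    [0.2,22.8,25.3,0,0,0,0],
    [0.2,22.8,25.3,0,0,0,0],
    [0.2,22.8,25.3,0,0,0,0],
    [0.2,22.8,25.3,0,0,0,0],
    [0.2,0,0,0,0,0,0],
    [0.2,0,0,0,0,0,0]
  ]
}}

```text
clock: 11.75
eef_pos: [0.5335, -0.0678, 0.1225]
tool_rot: [1.0, 0.023, -0.003, -0.016]
ft_force: [-0.9, 0.5, -1.5]
grip_width: 0.0311
grasp_force: 59.9
```

```bash
python3 - <<'E'
from h import *
print(pose()[0],bot.get_obs()["joint_pos"]); plan([.532,-.071,.09],down(0.3))
E
```

```text
[ 0.534 -0.068  0.123] [-0.143  0.401 -0.085  1.097  0.03   2.953]
shift [-1.5  4.1 32.4] -> 1 rows of [-1.5  4.1 32.4] | turn [-1.8  0.4  2.3] -> 1 rows of [-1.82  0.36  2.31]
```

Call:
{"api": "move_arm", "payload": {
  "deltas": [
    [0.2,-1.5,4,0,-1.8,0.4,2.3],
    [0.2,0,0,30,0,0,0],
    [0.2,0,0,20,0,0,0],
    [0.2,0,0,0,0,0,0],
    [0.2,0,0,0,0,0,0]
  ]
}}

```text
clock: 12.17
eef_pos: [0.5302, -0.0698, 0.0732]
tool_rot: [1.0, 0.004, -0.0, -0.0]
ft_force: [-0.5, -0.7, -0.9]
grip_width: 0.0308
grasp_force: 59.9
```

```bash
python3 - <<'E'
from h import *
print(pose()[0]); snap("wrist","w5")
W=cal("wrist"); plan([.532,-.071,.06],down(.3))
b=cv2.imread("pics/w5.png")
cv2.imwrite("pics/w5c.png",cv2.resize(b[110:310,200:440],None,fx=3,fy=3))
p,r=pose()
print("pin foot/top",proj(W,[.567,-.071,.022]),proj(W,[.567,-.071,.030]))
print("if aligned",proj(W,p+r.apply([.035,0,.0096])))
E
```

```text
[ 0.53  -0.07   0.073]
shift [ 0.   0.8 14.7] -> 1 rows of [ 0.   0.8 14.7] | turn [-0.  -0.2  0.2] -> 1 rows of [-0.   -0.16  0.19]
pin foot/top [324.009 166.879] [324.234 168.989]
if aligned [323.303 180.972]
```

View pics/w5c.png

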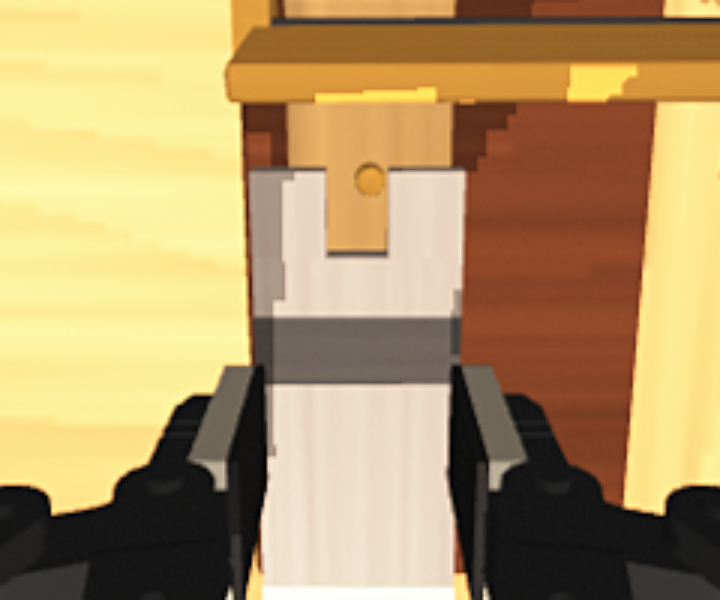

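Pin top at px (323,169) and notch centre at column 319, so it needs about 2 mm forward and 2.4 mm along tool y.

Call:
{"api": "move_arm", "payload": {
  "deltas": [
    [0.2,2,2.4,15,0,0,0],
    [0.2,0,0,14,0,0,0],
    [0.2,0,0,0,0,0,0],
    [0.2,0,0,0,0,0,0]
  ]
}}

```text
clock: 12.55
eef_pos: [0.5351, -0.0732, 0.0467]
tool_rot: [1.0, 0.004, 0.002, 0.0]
ft_force: [0.5, 0.7, -1.0]
grip_width: 0.0307
grasp_force: 59.9
```

```bash
cat >> h.py <<'E'
def pin_px(im,box):
    "centroid of brass-coloured blob in box x0,y0,x1,y1"
    x0,y0,x1,y1=box; hsv=cv2.cvtColor(im[y0:y1,x0:x1],cv2.COLOR_BGR2HSV)
    return hsv
E
python3 - <<'E'
from h import *
print(pose()[0]); im=snap("wrist","w6"); W=cal("wrist"); print(W[0])
print(proj(W,[.567,-.071,.030]), proj(W,pose()[0]+pose()[1].apply([.035,0,.0046])))
cv2.imwrite("pics/w6c.png",cv2.resize(im[140:240,260:380],None,fx=4,fy=4))
E
```

```text
[ 0.535 -0.073  0.047]
[[297.711   0.    318.812]
 [  0.    297.711 196.926]
 [  0.      0.      1.   ]]
[318.994 185.145] [323.448 183.161]
```

View pics/w6c.png

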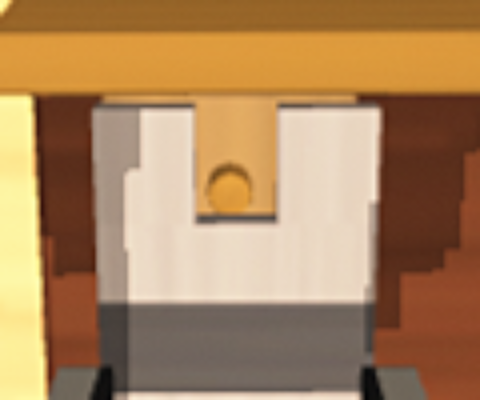

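Pin at crop (230,190), too close to the notch bottom (row 215) and 0.7 mm left, so I'll back off 4 mm before lowering.

Call:
{"api": "move_arm", "payload": {
  "deltas": [
    [0.2,-4,-0.7,0,0,0,0],
    [0.2,0,0,0,0,0,0],
    [0.2,0,0,7,0,0,0],
    [0.2,0,0,6,0,0,0],
    [0.2,0,0,0,0,0,0],
    [0.2,0,0,0,0,0,0]
  ]
}}

```text
clock: 13.1
eef_pos: [0.5307, -0.0727, 0.0323]
tool_rot: [1.0, 0.004, 0.002, 0.0]
ft_force: [-0.2, -0.4, -1.7]
grip_width: 0.0307
grasp_force: 59.9
```

Call:
{"api": "move_arm", "payload": {
  "deltas": [
    [0.2,0,0,0.8,0,0,0],
    [0.2,0,0,0,0,0,0],
    [0.55,0,0,0,0,0,0],
    [0.55,0,0,0,0,0,0],
    [0.55,0,0,-10,0,0,0],
    [0.55,0,0,-30,0,0,0],
    [0.55,0,0,-30,0,0,0],
    [0.55,0,0,0,0,0,0],
    [0.55,0,0,0,0,0,0]
  ]
}}

```text
clock: 13.85
eef_pos: [0.5331, -0.0731, 0.1053]
tool_rot: [1.0, 0.004, 0.006, 0.001]
ft_force: [0.3, 0.3, -0.3]
grip_width: 0.0466
grasp_force: 0.0
```

```bash
python3 - <<'E'
from h import *
print(pose()[0]); im=snap("wrist","w7"); W=cal("wrist")
for o in bot.outline_of("iron0","wrist")[:2]: print(o["conf"],o["rect"])
snap("top","t7"); T=cal("top")
for o in bot.outline_of("iron0","top"):
    c,(w,h),a=cv2.minAreaRect(np.argwhere(o["pixels"])[:,::-1].astype(np.float32)); print("top",round(o["conf"],2),o["rect"],onz(T,c,.005))
print(bot.get_obs()["joint_pos"])
cv2.imwrite("pics/w7c.png",cv2.resize(im[100:340,180:460],None,fx=2.5,fy=2.5))
E
```

```text
[ 0.533 -0.073  0.105]
0.91 [48.6, 0.6, 85.8, 88.2]
0.91 [0.0, 290.4, 105.0, 44.5]
top 0.63 [273.6, 158.4, 20.3, 20.3] [0.664 0.095 0.005]
top 0.51 [251.2, 239.2, 27.1, 13.6] [0.424 0.166 0.005]
[-0.136  0.406 -0.138  1.024  0.     2.998]
```

View pics/w7c.png

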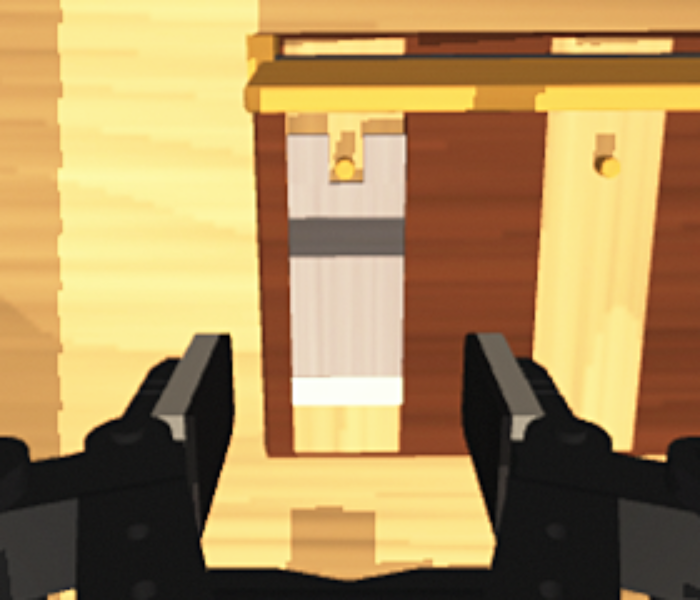

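Iron is seated: pin at crop (344,170) in the notch, stripe towards the robot. On to the second iron.

Call:
{"api": "move_arm", "payload": {
  "deltas": [
    [0.6,0,0,-20,0,0,-7],
    [0.6,0,0,-20,0,0,-7],
    [0.6,0,0,-15,0,0,-7],
    [0.6,0,0,0,0,0,-7],
    [0.6,0,0,0,0,0,-7],
    [0.6,0,0,0,0,0,-7],
    [0.6,0,0,0,0,0,-7],
    [0.6,0,0,0,0,0,-7],
    [0.6,0,0,0,0,0,-7],
    [0.6,0,0,0,0,0,-7]
  ]
}}

```text
clock: 14.88
eef_pos: [0.5297, -0.0727, 0.1557]
tool_rot: [0.815, 0.579, 0.001, 0.001]
ft_force: [0.0, -0.5, 0.7]
grip_width: 0.0511
grasp_force: 0.0
```

Call:
{"api": "move_arm", "payload": {
  "deltas": [
    [0.6,0,0,0,0,0,-7],
    [0.6,0,0,0,0,0,-7],
    [0.6,0,0,0,0,0,-7],
    [0.6,0,0,0,0,0,-7],
    [0.6,0,0,0,0,0,-7],
    [0.6,0,0,0,0,0,-7],
    [0.6,0,0,0,0,0,-7],
    [0.6,0,0,0,0,0,-7],
    [0.6,0,0,0,0,0,-7],
    [0.6,0,0,0,0,0,-7]
  ]
}}

```text
clock: 15.72
eef_pos: [0.5297, -0.0726, 0.1557]
tool_rot: [0.336, 0.942, 0.0, 0.001]
ft_force: [0.8, -0.4, 0.0]
grip_width: 0.0515
grasp_force: 0.0
```

Call:
{"api": "move_arm", "payload": {
  "deltas": [
    [0.6,0,0,0,0,0,-7],
    [0.6,0,0,0,0,0,-7],
    [0.6,0,0,0,0,0,-7],
    [0.6,0,0,0,0,0,-7],
    [0.6,0,0,0,0,0,-7],
    [0.6,0,0,0,0,0,-7],
    [0.6,0,0,0,0,0,-7],
    [0.6,0,0,0,0,0,-7],
    [0.6,-29,20.6,0,0,0,0],
    [0.6,-29,20.6,0,0,0,0]
  ]
}}

```text
clock: 16.55
eef_pos: [0.5735, -0.0176, 0.1561]
tool_rot: [-0.141, 0.99, -0.0, 0.001]
ft_force: [0.8, -0.3, 0.8]
grip_width: 0.0514
grasp_force: 0.0
```

Call:
{"api": "move_arm", "payload": {
  "deltas": [
    [0.6,-29,20.6,0,0,0,0],
    [0.6,-29,20.6,0,0,0,0],
    [0.6,-29,20.6,0,0,0,0],
    [0.6,-29,20.6,0,0,0,0],
    [0.6,0,0,0,0,0,0],
    [0.6,0,0,0,0,0,0]
  ]
}}

```text
clock: 17.05
eef_pos: [0.6622, 0.0968, 0.1548]
tool_rot: [-0.144, 0.99, -0.001, 0.0]
ft_force: [-0.6, -0.3, -1.0]
grip_width: 0.0507
grasp_force: 0.0
```

```bash
cat >> h.py <<'E'
def iron(n="wrist",z=.005):
    C=cal(n)
    for o in bot.outline_of("iron0",n):
        P=np.argwhere(o["pixels"])[:,::-1].astype(np.float32)
        W=np.array([onz(C,q,z)[:2]*1000 for q in P],np.float32)
        c,(w,h),a=cv2.minAreaRect(W); print(n,round(o["conf"],2),o["rect"],"centre",c,"size",round(w),round(h),"long axis",(a+(90 if h>w else 0))%180)
E
python3 - <<'E'
from h import *
print(pose()[0],pose()[1].as_matrix()[:,0]); snap("wrist","w8"); iron()
E
```

```text
[0.662 0.097 0.155] [-0.958 -0.286 -0.001]
wrist 0.95 [122.9, 0.0, 50.9, 34.7] centre (556.99755859375, -83.1352310180664) size 29 39 long axis 90.77822840213776
wrist 0.7 [300.6, 142.7, 36.3, 83.8] centre (661.494140625, 96.3778076171875) size 84 34 long axis 17.312923431396484
wrist 0.37 [0.0, 2.2, 202.8, 77.8] centre (569.7266845703125, -123.80992889404297) size 65 163 long axis 90.71620869636536
```

Call:
{"api": "move_arm", "payload": {
  "deltas": [
    [0.55,0,0,35,0,0,-0.7],
    [0.55,0,0,35,0,0,0],
    [0.55,0,0,35,0,0,0],
    [0.55,0,0,25,0,0,0],
    [0.55,0,0,10,0,0,0],
    [0.55,0,0,5,0,0,0],
    [0.55,0,0,0,0,0,0],
    [0.55,0,0,0,0,0,0]
  ]
}}

```text
clock: 17.82
eef_pos: [0.6645, 0.0946, 0.0147]
tool_rot: [-0.149, 0.989, -0.001, 0.004]
ft_force: [0.3, -0.5, 0.2]
grip_width: 0.0468
grasp_force: 0.0
```

Call:
{"api": "move_arm", "payload": {
  "deltas": [
    [0.55,2,0,2.5,0,0,0],
    [0.55,0,0,0,0,0,0],
    [0.55,0,0,0,0,0,0],
    [0.55,0,0,0,0,0,0]
  ]
}}

```text
clock: 18.15
eef_pos: [0.6619, 0.0945, 0.0112]
tool_rot: [-0.149, 0.989, -0.001, 0.003]
ft_force: [-0.3, -0.8, 0.9]
grip_width: 0.0468
grasp_force: 0.0
```

Call:
{"api": "move_arm", "payload": {
  "deltas": [
    [0.55,0,0,2,0,0,0],
    [0.2,0,0,0,0,0,0],
    [0.2,0,0,0,0,0,0],
    [0.2,0,0,0,0,0,0],
    [0.2,0,0,0,0,0,0]
  ]
}}

```text
clock: 18.57
eef_pos: [0.6616, 0.0945, 0.0086]
tool_rot: [-0.149, 0.989, -0.0, 0.003]
ft_force: [-0.8, 0.9, 2.7]
grip_width: 0.0312
grasp_force: 59.8
```

Call:
{"api": "move_arm", "payload": {
  "deltas": [
    [0.2,0,0,-15,0,0,0],
    [0.2,0,0,-35,0,0,0],
    [0.2,0,0,-35,0,0,0],
    [0.2,0,0,-35,0,0,0],
    [0.2,0,0,0,0,0,0],
    [0.2,0,0,0,0,0,0]
  ]
}}

```text
clock: 19.07
eef_pos: [0.6627, 0.0947, 0.1312]
tool_rot: [-0.149, 0.989, -0.001, 0.006]
ft_force: [-0.2, 0.1, -1.8]
grip_width: 0.0315
grasp_force: 59.7
```

```bash
python3 - <<'E'
from h import *
p,r=pose();print(p,r.as_matrix()[:,0]); im=snap("wrist","w9"); W=cal("wrist"); iron("wrist",p[2]-.005)
g=cv2.cvtColor(im,cv2.COLOR_BGR2HSV)
# notch column profile along col 319 and notch-end profile along cols 305
for c in (306,319,332): print(c,[tuple(g[y,c]) for y in range(160,206,3)])
for z in (5,): print([proj(W,p+r.apply([x/1000,0,z/1000])).round(1) for x in (-42,0,28,33,42)])
print(bot.get_obs()["joint_pos"])
E
```

```text
[0.663 0.095 0.131] [-0.956 -0.295 -0.011]
wrist 0.68 [108.4, 0.4, 51.5, 26.0] centre (580.4518432617188, -5.918012619018555) size 8 22 long axis 107.06993675231934
wrist 0.62 [285.8, 170.4, 70.7, 153.3] centre (660.841796875, 96.56231689453125) size 83 34 long axis 17.110767364501953
306 [(np.uint8(16), np.uint8(148), np.uint8(210)), (np.uint8(17), np.uint8(149), np.uint8(211)), (np.uint8(16), np.uint8(149), np.uint8(203)), (np.uint8(16), np.uint8(150), np.uint8(199)), (np.uint8(13), np.uint8(93), np.uint8(102)), (np.uint8(12), np.uint8(55), np.uint8(157)), (np.uint8(14), np.uint8(56), np.uint8(154)), (np.uint8(14), np.uint8(57), np.uint8(153)), (np.uint8(15), np.uint8(55), np.uint8(152)), (np.uint8(13), np.uint8(55), np.uint8(153)), (np.uint8(13), np.uint8(55), np.uint8(154)), (np.uint8(13), np.uint8(56), np.uint8(154)), (np.uint8(14), np.uint8(58), np.uint8(155)), (np.uint8(13), np.uint8(60), np.uint8(154)), (np.uint8(13), np.uint8(57), np.uint8(157)), (np.uint8(15), np.uint8(57), np.uint8(156))]
319 [(np.uint8(16), np.uint8(148), np.uint8(208)), (np.uint8(16), np.uint8(150), np.u
[... 841 characters left out ...]
, (np.uint8(14), np.uint8(68), np.uint8(82)), (np.uint8(13), np.uint8(56), np.uint8(154)), (np.uint8(13), np.uint8(56), np.uint8(150)), (np.uint8(14), np.uint8(56), np.uint8(151)), (np.uint8(13), np.uint8(55), np.uint8(149)), (np.uint8(14), np.uint8(56), np.uint8(149)), (np.uint8(13), np.uint8(58), np.uint8(150)), (np.uint8(14), np.uint8(56), np.uint8(151)), (np.uint8(14), np.uint8(56), np.uint8(150)), (np.uint8(12), np.uint8(56), np.uint8(150)), (np.uint8(13), np.uint8(57), np.uint8(152)), (np.uint8(14), np.uint8(58), np.uint8(153))]
[array([314.3, 327.2]), array([314. , 255.6]), array([313.7, 201.9]), array([313.7, 191.7]), array([313.6, 172.9])]
[ 0.142  0.632  0.313  1.25  -0.001 -0.157]
```

Call:
{"api": "move_arm", "payload": {
  "deltas": [
    [0.2,0,0,0,0,0,7],
    [0.2,0,0,0,0,0,7],
    [0.2,0,0,0,0,0,7],
    [0.2,0,0,0,0,0,7],
    [0.2,0,0,0,0,0,7],
    [0.2,0,0,0,0,0,7],
    [0.2,0,0,0,0,0,7],
    [0.2,0,0,0,0,0,7],
    [0.2,0,0,0,0,0,7],
    [0.2,0,0,0,0,0,7]
  ]
}}

```text
clock: 20.0
eef_pos: [0.659, 0.0941, 0.1249]
tool_rot: [0.448, 0.894, -0.001, -0.0]
ft_force: [-0.1, 0.3, -1.4]
grip_width: 0.0311
grasp_force: 59.7
```

Call:
{"api": "move_arm", "payload": {
  "deltas": [
    [0.2,0,0,0,0,0,7],
    [0.2,0,0,0,0,0,7],
    [0.2,0,0,0,0,0,7],
    [0.2,0,0,0,0,0,7],
    [0.2,0,0,0,0,0,7],
    [0.2,0,0,0,0,0,7],
    [0.2,0,0,0,0,0,7],
    [0.2,0,0,0,0,0,7],
    [0.2,0,0,0,0,0,7],
    [0.2,0,0,0,0,0,7]
  ]
}}

```text
clock: 20.83
eef_pos: [0.659, 0.0941, 0.1249]
tool_rot: [0.88, 0.475, -0.001, 0.0]
ft_force: [0.4, 0.5, -0.8]
grip_width: 0.0315
grasp_force: 59.7
```

Call:
{"api": "move_arm", "payload": {
  "deltas": [
    [0.2,0,0,0,0,0,7],
    [0.2,0,0,0,0,0,7],
    [0.2,0,0,0,0,0,7],
    [0.2,0,0,0,0,0,7],
    [0.2,0,0,0,0,0,7],
    [0.2,0,0,0,0,0,7],
    [0.2,0,0,0,0,0,0]
  ]
}}

```text
clock: 21.42
eef_pos: [0.6591, 0.0941, 0.1251]
tool_rot: [0.991, 0.131, -0.0, 0.001]
ft_force: [-0.1, 0.4, -0.8]
grip_width: 0.0317
grasp_force: 59.7
```

```bash
python3 - <<'E'
from h import *
plan([.52,-.1487,.131],down(.3))
E
```

```text
shift [-197.3  198.5   -5.6] -> 8 rows of [-24.7  24.8  -0.7] | turn [ 0.1  0.  14.7] -> 3 rows of [0.02 0.01 4.91]
```

Call:
{"api": "move_arm", "payload": {
  "deltas": [
    [0.2,-24.7,24.8,-1,0,0,0],
    [0.2,-24.7,24.8,-1,0,0,0],
    [0.2,-24.7,24.8,-1,0,0,0],
    [0.2,-24.7,24.8,-1,0,0,0],
    [0.2,-24.7,24.8,-1,0,0,0],
    [0.2,-24.7,24.8,-1,0,0,0],
    [0.2,-24.7,24.8,0,0,0,0],
    [0.2,-24.7,24.8,0,0,0,4.9],
    [0.2,0,0,0,0,0,4.9],
    [0.2,0,0,0,0,0,4.9]
  ]
}}

```text
clock: 22.25
eef_pos: [0.5194, -0.1505, 0.1321]
tool_rot: [1.0, 0.001, 0.001, -0.0]
ft_force: [0.4, 1.0, -0.7]
grip_width: 0.0312
grasp_force: 59.8
```

Call:
{"api": "move_arm", "payload": {
  "deltas": [
    [0.2,0,0,0,0,0,0],
    [0.2,0,0,25,0,0,0],
    [0.2,0,0,25,0,0,0],
    [0.2,0,0,25,0,0,0],
    [0.2,0,0,0,0,0,0],
    [0.2,0,0,0,0,0,0],
    [0.2,0,0,0,0,0,0]
  ]
}}

```text
clock: 22.83
eef_pos: [0.5227, -0.1485, 0.0591]
tool_rot: [1.0, 0.005, 0.003, 0.0]
ft_force: [-0.0, 0.2, -1.1]
grip_width: 0.0313
grasp_force: 59.9
```

```bash
python3 - <<'E'
from h import *
p,r=pose();plan([.530,-.1487,.0467],down(.3)); im=snap("wrist","w10"); W=cal("wrist")
print(p,proj(W,[.567,-.147,.030]))
cv2.imwrite("pics/w10c.png",cv2.resize(im[120:260,250:390],None,fx=4,fy=4))
E
```

```text
shift [ 7.3  0.2 12.5] -> 1 rows of [ 7.3  0.2 12.5] | turn [ 0.  -0.3  0.3] -> 1 rows of [ 0.03 -0.3   0.27]
[ 0.523 -0.149  0.059] [320.226 158.252]
```

View pics/w10c.png

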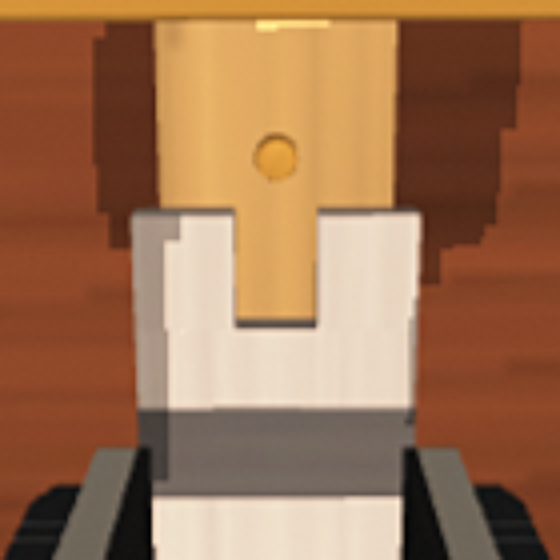

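Lateral alignment is exact, with the pin and notch both at crop column 276. The pin needs 11 mm more forward.

Call:
{"api": "move_arm", "payload": {
  "deltas": [
    [0.2,11,0,0,0,0,0],
    [0.2,0,0,10,0,0,0.3],
    [0.2,0,0,0,0,0,0],
    [0.2,0,0,0,0,0,0]
  ]
}}

```text
clock: 23.22
eef_pos: [0.5327, -0.1485, 0.0485]
tool_rot: [1.0, 0.001, 0.002, 0.0]
ft_force: [-0.7, 0.2, -0.5]
grip_width: 0.0314
grasp_force: 59.9
```

Call:
{"api": "move_arm", "payload": {
  "deltas": [
    [0.2,0.7,0,6,0,0,0],
    [0.2,0,0,6,0,0,0],
    [0.2,0,0,4,0,0,0],
    [0.2,0,0,0,0,0,0],
    [0.2,0,0,0,0,0,0]
  ]
}}

```text
clock: 23.63
eef_pos: [0.5334, -0.1485, 0.0321]
tool_rot: [1.0, 0.001, 0.002, 0.0]
ft_force: [0.9, 0.1, -0.8]
grip_width: 0.0313
grasp_force: 59.9
```

Below the pin top with no contact, so it's in the notch. Lowering the last bit and releasing.

Call:
{"api": "move_arm", "payload": {
  "deltas": [
    [0.2,0,0,1.3,0,0,0],
    [0.2,0,0,0,0,0,0],
    [0.55,0,0,0,0,0,0],
    [0.55,0,0,0,0,0,0],
    [0.55,0,0,-10,0,0,0],
    [0.55,0,0,-30,0,0,0],
    [0.55,0,0,-40,0,0,0],
    [0.55,0,0,-40,0,0,0],
    [0.55,0,0,0,0,0,0]
  ]
}}

```text
clock: 24.38
eef_pos: [0.5387, -0.1501, 0.1612]
tool_rot: [1.0, 0.001, 0.01, 0.002]
ft_force: [1.8, -0.5, 1.8]
grip_width: 0.0469
grasp_force: 0.0
```

```bash
python3 - <<'E'
from h import *
p,r=pose(); im=snap("wrist","w11"); t=snap("top","t11"); s=snap("scene","s11"); print(p,bot.get_obs()["joint_pos"])
a=cv2.resize(im[80:280,160:480],None,fx=2,fy=2); b=cv2.resize(s[150:350,240:480],None,fx=2,fy=2)
cv2.imwrite("pics/j11.png",cv2.resize(np.hstack([a[:400,:400],b[:400,:400]]),(800,400)))
print(r.as_matrix())
E
```

```text
[ 0.539 -0.15   0.161] [-0.272  0.392 -0.013  1.158  0.001  2.867]
[[ 1.     0.002  0.021]
 [ 0.002 -1.    -0.005]
 [ 0.021  0.005 -1.   ]]
```

View pics/j11.png

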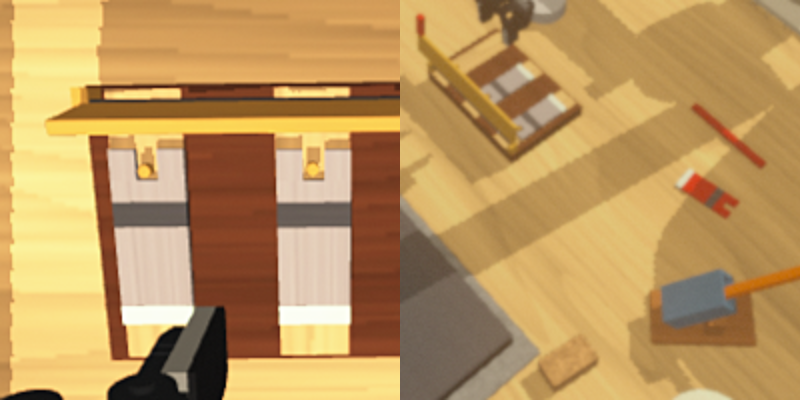

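Both irons are seated, with pins at (145,170) and (313,170) and stripes facing the robot. Only two grey irons are present. Now the keeper.

Call:
{"api": "move_arm", "payload": {
  "deltas": [
    [0.4,16,31.5,0,0,0,0],
    [0.4,16,31.5,0,0,0,0],
    [0.4,16,31.5,0,0,0,0],
    [0.4,16,31.5,0,0,0,0],
    [0.4,0,0,0,0,0,0],
    [0.4,0,0,0,0,0,0],
    [0.4,0,0,0,0,0,0]
  ]
}}

```text
clock: 25.12
eef_pos: [0.5964, -0.2738, 0.1496]
tool_rot: [1.0, 0.001, 0.001, -0.001]
ft_force: [0.4, -0.2, -0.1]
grip_width: 0.0341
grasp_force: 0.0
```

```bash
python3 - <<'E'
from h import *
plan([.603,-.276,.090],down(0.3)); im=snap("wrist","w12")
h=cv2.cvtColor(im,cv2.COLOR_BGR2HSV); m=(((h[...,0]<6)|(h[...,0]>174))&(h[...,1]>180)&(h[...,2]>100)).astype(np.uint8)
n,l,st,c=cv2.connectedComponentsWithStats(m); print([(s.tolist(),k.round(1).tolist()) for s,k in zip(st,c) if s[4]>60][1:])
W=cal("wrist"); print(proj(W,[.604,-.276,.108]),proj(W,[.600,-.276,.075]))
E
```

```text
shift [ 6.6  2.3 59.6] -> 2 rows of [ 3.3  1.2 29.8] | turn [-0.1 -0.1 -0.2] -> 1 rows of [-0.1  -0.06 -0.19]
[([314, 212, 17, 35, 564], [322.0, 229.4])]
[326.807 213.484] [325.637 204.63 ]
```

```bash
python3 - <<'E'
from h import *
W=cal("wrist"); print(W[1],W[2][:,2])
for th in (1.0,1.1,1.2,1.3,1.4,1.5,1.6,1.7): print(th,[proj(W,[.595-r*np.cos(th)+n*np.sin(th)*.005,-.276,.035+r*np.sin(th)+n*.005*np.cos(th)]).round(0) for r in(.074,.038) for n in(1,-1)])
im=cv2.imread("pics/w12.png"); cv2.imwrite("pics/w12c.png",cv2.resize(im[140:340,200:440],None,fx=2.5,fy=2.5))
E
```

```text
[ 0.662 -0.271  0.284] [-0.258  0.    -0.966]
1.0 [array([326., 272.]), array([326., 279.]), array([325., 229.]), array([325., 237.])]
1.1 [array([326., 265.]), array([326., 274.]), array([325., 226.]), array([325., 234.])]
1.2 [array([326., 258.]), array([326., 268.]), array([325., 222.]), array([325., 231.])]
1.3 [array([326., 249.]), array([326., 260.]), array([325., 217.]), array([325., 228.])]
1.4 [array([327., 239.]), array([326., 252.]), array([326., 212.]), array([325., 224.])]
1.5 [array([327., 228.]), array([327., 242.]), array([326., 207.]), array([325., 220.])]
1.6 [array([327., 217.]), array([327., 232.]), array([326., 202.]), array([325., 215.])]
1.7 [array([327., 205.]), array([327., 221.]), array([326., 197.]), array([326., 211.])]
```

View pics/w12c.png

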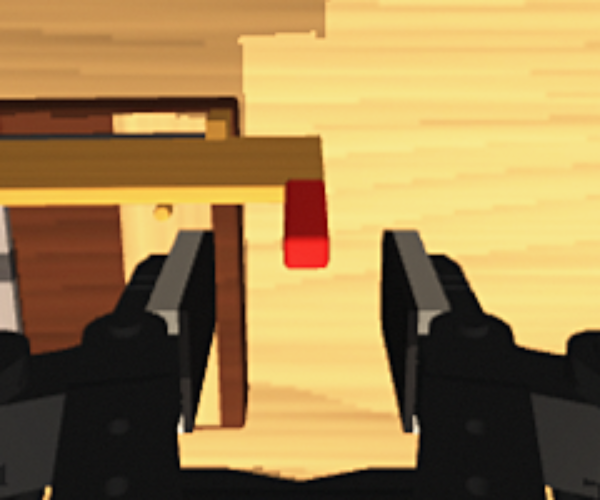

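Handle tip face at px rows 234–247, so the keeper stands at about 1.45 rad. Gripping it there.

Call:
{"api": "move_arm", "payload": {
  "deltas": [
    [0.4,-9.4,2,0,0,0,0],
    [0.4,0,0,29,0,0,0],
    [0.4,0,0,29,0,0,0],
    [0.4,0,0,0,0,0,0],
    [0.4,0,0,0,0,0,0],
    [0,0,0,0,0,0,0],
    [0,0,0,0,0,0,0],
    [0,0,0,0,0,0,0],
    [0,0,0,0,0,0,0]
  ]
}}

```text
clock: 25.92
eef_pos: [0.5899, -0.2759, 0.0961]
tool_rot: [1.0, 0.002, 0.004, 0.0]
ft_force: [-0.4, 4.6, 6.4]
grip_width: 0.0107
grasp_force: 59.2
```

Call:
{"api": "move_arm", "payload": {
  "deltas": [
    [0,-10.1,0,2.1,0,0,0],
    [0,-9.7,0,3.9,0,0,0],
    [0,-8.9,0,5.4,0,0,0],
    [0,-7.9,0,6.8,0,0,0],
    [0,-6.6,0,8,0,0,0]
  ]
}}

```text
clock: 26.33
eef_pos: [0.5491, -0.2765, 0.0742]
tool_rot: [1.0, 0.002, 0.008, 0.001]
ft_force: [-6.6, 6.4, 22.7]
grip_width: 0.0103
grasp_force: 69.5
```

Call:
{"api": "move_arm", "payload": {
  "deltas": [
    [0,-5.2,0,9.1,0,0,0],
    [0,-3.6,0,9.7,0,0,0],
    [0,-1.9,0,10.3,0,0,0],
    [0,0,0,0,0,0,0]
  ]
}}

```text
clock: 26.67
eef_pos: [0.5329, -0.2766, 0.0393]
tool_rot: [1.0, 0.001, 0.001, 0.0]
ft_force: [-9.3, 2.6, 10.5]
grip_width: 0.0105
grasp_force: 76.5
```

Call:
{"api": "move_arm", "payload": {
  "deltas": [
    [0,0,0,4,0,0,0],
    [0,0,0,0,0,0,0],
    [0,0,0,0,0,0,0]
  ]
}}

```text
clock: 26.92
eef_pos: [0.5326, -0.2766, 0.0357]
tool_rot: [1.0, 0.001, 0.001, 0.0]
ft_force: [-9.9, 3.5, 10.3]
grip_width: 0.0101
grasp_force: 77.5
```

Call:
{"api": "move_arm", "payload": {
  "deltas": [
    [0,0,0,4,0,0,0],
    [0,0.5,0,0,0,0,0],
    [0,0,0,0,0,0,0]
  ]
}}

```text
clock: 27.17
eef_pos: [0.5327, -0.2766, 0.0316]
tool_rot: [1.0, 0.001, 0.0, 0.0]
ft_force: [-11.9, 2.1, 10.4]
grip_width: 0.0104
grasp_force: 79.2
```

Call:
{"api": "move_arm", "payload": {
  "deltas": [
    [0.3,0,0,0,0,0,0],
    [0.3,0,0,-3,0,0,0],
    [0.3,0,0,-15,0,0,0],
    [0.3,0,0,-35,0,0,0],
    [0,0,0,-40,0,0,0],
    [0,0,0,0,0,0,0],
    [0,0,0,0,0,0,0],
    [0,0,0,0,0,0,0]
  ]
}}

```text
clock: 27.83
eef_pos: [0.5355, -0.277, 0.1237]
tool_rot: [1.0, 0.001, 0.003, 0.001]
ft_force: [0.4, 0.3, 0.7]
grip_width: -0.0002
grasp_force: 0.0
```

```bash
cat >> h.py <<'E'
def red(im,amin=60):
    h=cv2.cvtColor(im,cv2.COLOR_BGR2HSV); m=(((h[...,0]<6)|(h[...,0]>174))&(h[...,1]>180)&(h[...,2]>100)).astype(np.uint8)
    n,l,st,c=cv2.connectedComponentsWithStats(m); print([(s.tolist(),k.round(1).tolist()) for s,k in zip(st,c) if s[4]>amin][1:])
E
python3 - <<'E'
from h import *
print(pose()[0]); im=snap("wrist","w13"); red(im)
W=cal("wrist")
for th in (0,.1,.2,.3): print(th,[proj(W,[.595-r*np.cos(th)+n*np.sin(th)*.005,-.276,.035+r*np.sin(th)+n*.005*np.cos(th)]).round(0) for r in(.074,.038) for n in(1,-1)])
E
```

```text
[ 0.536 -0.277  0.124]
[([310, 179, 16, 47, 700], [318.0, 202.0])]
0 [array([321., 224.]), array([321., 219.]), array([321., 178.]), array([321., 175.])]
0.1 [array([321., 226.]), array([321., 223.]), array([321., 178.]), array([321., 177.])]
0.2 [array([321., 227.]), array([321., 225.]), array([321., 177.]), array([321., 177.])]
0.3 [array([321., 228.]), array([321., 227.]), array([321., 176.]), array([321., 178.])]
```

Call:
{"api": "move_arm", "payload": {
  "deltas": [
    [0,-1,0,35,0,0,0],
    [0,0,0,25,0,0,0],
    [0,0,0,8,0,0,0],
    [0,0,0,5,0,0,0],
    [0,0,0,0,0,0,0],
    [0,0,0,0,0,0,0]
  ]
}}

```text
clock: 28.38
eef_pos: [0.5344, -0.2766, 0.0501]
tool_rot: [1.0, 0.001, 0.002, 0.0]
ft_force: [0.6, -0.2, 0.6]
grip_width: -0.0001
grasp_force: 0.0
```

Call:
{"api": "move_arm", "payload": {
  "deltas": [
    [0,0,0,3,0,0,0],
    [0,0,0,2,0,0,0],
    [0,0,0,1.5,0,0,0],
    [0,0,0,0,0,0,0],
    [0,0,0,0,0,0,0]
  ]
}}

```text
clock: 28.8
eef_pos: [0.5356, -0.2772, 0.0477]
tool_rot: [1.0, 0.001, 0.004, 0.001]
ft_force: [-5.3, 1.8, 17.4]
grip_width: -0.0
grasp_force: 9.1
```

Firm stop with the fingertips at 39.7 mm, which is the closed handle's top (40 mm), so the keeper is fully down. Next, the brush.

Call:
{"api": "move_arm", "payload": {
  "deltas": [
    [0,0,0,-21,0,0,0],
    [0,0,0,-21,0,0,-6.93],
    [0,0,0,-21,0,0,-6.93],
    [0,0,0,-21,0,0,-6.93],
    [0.4,0,0,-21,0,0,-6.93],
    [0.4,0,0,-21,0,0,-6.93],
    [0.4,0,0,-21,0,0,-6.93],
    [0.4,0,0,-21,0,0,-6.93],
    [0.4,0,0,-21,0,0,-6.93],
    [0.4,0,0,-21,0,0,-6.93]
  ]
}}

```text
clock: 29.63
eef_pos: [0.5336, -0.2766, 0.255]
tool_rot: [0.853, 0.521, 0.002, 0.002]
ft_force: [0.0, -0.4, -0.9]
grip_width: 0.0343
grasp_force: 0.0
```

Call:
{"api": "move_arm", "payload": {
  "deltas": [
    [0.4,0,0,0,0,0,-6.93],
    [0.4,0,0,0,0,0,-6.93],
    [0.4,0,0,0,0,0,-6.93],
    [0.4,0,0,0,0,0,-6.93],
    [0.4,0,0,0,0,0,-6.93],
    [0.4,0,0,0,0,0,-6.93],
    [0.4,0,0,0,0,0,-6.93],
    [0.4,0,0,0,0,0,-6.93],
    [0.4,0,0,0,0,0,-6.93],
    [0.4,0,0,0,0,0,-6.93]
  ]
}}

```text
clock: 30.47
eef_pos: [0.5337, -0.2767, 0.2538]
tool_rot: [0.406, 0.914, 0.001, 0.003]
ft_force: [0.3, -0.3, 0.0]
grip_width: 0.0342
grasp_force: 0.0
```

Call:
{"api": "move_arm", "payload": {
  "deltas": [
    [0.4,0,0,0,0,0,-6.93],
    [0.4,26.4,25.9,0,0,0,0],
    [0.4,26.4,25.9,0,0,0,0],
    [0.4,26.4,25.9,0,0,0,0],
    [0.4,26.4,25.9,0,0,0,0],
    [0.4,26.4,25.9,0,0,0,0],
    [0.4,26.4,25.9,0,0,0,0],
    [0.4,26.4,25.9,0,0,0,0],
    [0.4,26.4,25.9,0,0,0,0],
    [0.4,26.4,25.9,0,0,0,0]
  ]
}}

```text
clock: 31.3
eef_pos: [0.5084, 0.0571, 0.2539]
tool_rot: [0.352, 0.936, 0.001, 0.003]
ft_force: [0.5, 0.3, 0.4]
grip_width: 0.0343
grasp_force: 0.0
```

Call:
{"api": "move_arm", "payload": {
  "deltas": [
    [0.4,26.4,25.9,0,0,0,0],
    [0.4,26.4,25.9,0,0,0,0],
    [0.4,26.4,25.9,0,0,0,0],
    [0.4,26.4,25.9,0,0,0,0],
    [0.4,26.4,25.9,0,0,0,0],
    [0.4,26.4,25.9,0,0,0,0],
    [0.4,26.4,25.9,0,0,0,0],
    [0.4,26.4,25.9,0,0,0,0],
    [0.4,0,0,0,0,0,0],
    [0.4,0,0,0,0,0,0]
  ]
}}

```text
clock: 32.13
eef_pos: [0.4859, 0.3524, 0.2526]
tool_rot: [0.351, 0.937, 0.001, 0.002]
ft_force: [0.4, -1.2, -0.3]
grip_width: 0.0343
grasp_force: 0.0
```

```bash
cat >> h.py <<'E'
def orange(im):
    h=cv2.cvtColor(im,cv2.COLOR_BGR2HSV); m=((h[...,0]>5)&(h[...,0]<15)&(h[...,1]>215)&(h[...,2]>90)).astype(np.uint8)
    n,l,st,c=cv2.connectedComponentsWithStats(m); k=1+st[1:,4].argmax(); P=np.argwhere(l==k)[:,::-1].astype(float)
    mu=P.mean(0); d=np.linalg.svd(P-mu,full_matrices=0)[2][0]; t=(P-mu)@d
    return mu,d,mu+d*t.min(),mu+d*t.max(),len(P)
E
python3 - <<'E'
from h import *
print(pose()[0],bot.get_obs()["joint_pos"])
N=[];ends=[]
for n in("wrist","scene","top"):
    im=snap(n,"b_"+n); C=cal(n); mu,d,a,b,k=orange(im); print(n,mu,d,a,b,k)
    _,r1=ray(C,mu+20*d);_,r2=ray(C,mu-20*d); nn=np.cross(r1,r2);nn/=np.linalg.norm(nn); N.append((nn,nn@C[1])); ends.append((C,a,b))
A=np.array([q[0] for q in N]);d=np.linalg.svd(A)[2][2]; x0=np.linalg.lstsq(A,np.array([q[1] for q in N]),rcond=None)[0]
d*=np.sign(d[2]);print("d",d,"elev",np.degrees(np.arcsin(d[2])),"az",np.degrees(np.arctan2(d[1],d[0])),"res",A@x0-[q[1] for q in N])
for C,a,b in ends:
    for e in(a,b):
        p,r=ray(C,e); s=np.linalg.lstsq(np.c_[d,-r],p-x0,rcond=None)[0]; print("end",x0+d*s[0])
im=cv2.imread("pics/b_wrist.png")
cv2.imwrite("pics/j14.png",im)
E
```

```text
[0.486 0.352 0.253] [ 0.629  0.438  0.32   1.45  -0.003  1.346]
wrist [322.403 218.659] [-0.039  0.999] [324.064 175.77 ] [320.914 257.113] 913
scene [385.333 241.   ] [0. 1.] [385.333 240.   ] [385.333 242.   ] 3
top [ 33.291 188.66 ] [-0.012  1.   ] [35.188 35.015] [ 31.    374.185] 6118
d [ 0.082 -0.3    0.951] elev 71.90374679534025 az -74.68515035486438 res [-0. -0.  0.]
end [0.582 0.462 0.305]
end [0.583 0.456 0.322]
end [0.603 0.384 0.553]
end [0.603 0.385 0.55 ]
end [0.65  0.213 1.094]
end [ 0.718 -0.038  1.891]
```

```bash
python3 - <<'E'
from h import *
def seg(im,roi,s):
    x0,y0,x1,y1=roi; h=cv2.cvtColor(im[y0:y1,x0:x1],cv2.COLOR_BGR2HSV).astype(int)
    m=((h[...,0]>4)&(h[...,0]<15)&(h[...,1]>s)).astype(np.uint8)
    n,l,st,c=cv2.connectedComponentsWithStats(m); k=1+st[1:,4].argmax(); P=np.argwhere(l==k)[:,::-1].astype(float)+[x0,y0]
    mu=P.mean(0); d=np.linalg.svd(P-mu,full_matrices=0)[2][0]; t=(P-mu)@d
    return mu,d,mu+d*(t.min()-.5),mu+d*(t.max()+.5),len(P)
N=[];ends=[]
for n,f,roi in(("wrist","b_wrist",(250,100,400,330)),("scene","s0",(402,272,460,302)),("top","t0",(180,200,222,236))):
    im=cv2.imread(f"pics/{f}.png"); C=cal(n); mu,d,a,b,k=seg(im,roi,190); print(n,mu,d,a,b,k)
    _,r1=ray(C,mu+15*d);_,r2=ray(C,mu-15*d); nn=np.cross(r1,r2);nn/=np.linalg.norm(nn); N.append((nn,nn@C[1])); ends.append((C,a,b))
for use in([0,1,2],[0,1],[0,2]):
    A=np.array([N[i][0] for i in use]);bb=np.array([N[i][1] for i in use]);d=np.linalg.svd(A)[2][2]; x0=np.linalg.lstsq(A,bb,rcond=None)[0]
    d*=np.sign(d[2]);print(use,"d",d,"elev",np.degrees(np.arcsin(d[2])),"az",np.degrees(np.arctan2(d[1],d[0])),"res",A@x0-bb)
    for i in use:
        C,a,b=ends[i]
        for e in(a,b):
            p,r=ray(C,e); s=np.linalg.lstsq(np.c_[d,-r],p-x0,rcond=None)[0]; print("  end",x0+d*s[0])
for q in("brush","pot"):
    for o in bot.outline_of(q,"wrist")[:2]: print(q,round(o["conf"],2),o["rect"])
im=cv2.imread("pics/b_wrist.png")
cv2.imwrite("pics/j14.png",np.hstack([cv2.resize(im[60:360,170:470],(500,500)),cv2.resize(cv2.imread("pics/s0.png")[250:350,355:415],(300,500))]))
E
```

```text
wrist [322.702 217.157] [-0.038  0.999] [324.32  174.285] [321.173 257.658] 999
scene [409.05 296.4 ] [-0.988  0.152] [415.567 295.4  ] [402.555 297.397] 20
top [204.602 215.412] [-0.89   0.457] [218.211 208.423] [184.322 225.828] 211
[0, 1, 2] d [-0.445  0.532  0.72 ] elev 46.08612185966081 az 129.91317452959865 res [ 0. -0.  0.]
  end [0.48  0.372 0.148]
  end [ 0.573  0.262 -0.001]
  end [0.522 0.322 0.081]
  end [0.539 0.302 0.054]
  end [0.542 0.299 0.049]
  end [0.481 0.372 0.148]
[0, 1] d [-0.659  0.601  0.453] elev 26.946270892148547 az 137.64282795753815 res [0. 0.]
  end [0.479 0.365 0.123]
  end [0.561 0.29  0.066]
  end [0.526 0.323 0.09 ]
  end [0.547 0.304 0.076]
[0, 2] d [-0.245  0.193  0.95 ] elev 71.83716780789277 az 141.77339398113827 res [-0.  0.]
  end [0.437 0.395 0.38 ]
  end [0.434 0.397 0.392]
  end [ 0.543  0.311 -0.03 ]
  end [0.482 0.359 0.205]
brush 0.65 [310.0, 175.1, 24.6, 88.3]
brush 0.36 [296.8, 240.4, 45.0, 49.2]
pot 0.71 [0.0, 351.6, 7.8, 25.0]
```

View pics/j14.png

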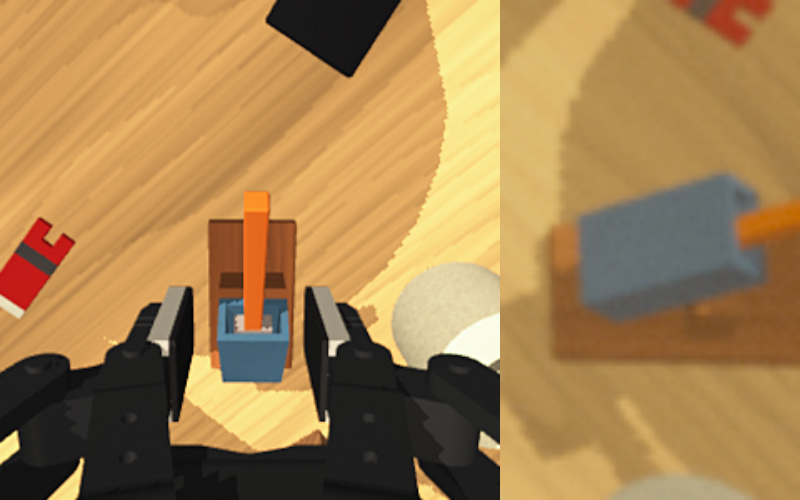

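```bash
cat > fit.py <<'E'
from h import *
from scipy.optimize import least_squares
S=cal("scene");T=cal("top");W=list(cal("wrist")); p,r=pose()
W[1]=p+r.apply([.067,0,-.134]); W=tuple(W); print("bias",cal("wrist")[1]-W[1])
w=lambda x,y:(170+.6*x,60+.6*y); s5=lambda x,y:(355+(x-500)/5,250+y/5)
s=lambda x,y:(160+x/2.18,125+y/2.18); t=lambda x,y:(150+x/2.5,110+y/2.5)
def ax(az,el): return np.array([np.cos(az)*np.cos(el),np.sin(az)*np.cos(el),np.sin(el)])
def lined(C,X,d,px):
    a,b=proj(C,X),proj(C,X-.1*d); u=(b-a)/np.linalg.norm(b-a); v=np.array(px)-a; return u[0]*v[1]-u[1]*v[0]
def fb(q):
    X=q[:3]; d=ax(q[3],q[4]); top=X+0
    return np.r_[2*(proj(W,top)-w(257,195)),proj(S,top)-s(636,345),proj(T,top)-t(91,298),2*lined(W,X,d,w(254,328)),lined(S,X,d,s5(743,231)),lined(S,X,d,s(535,371)),lined(T,X,d,t(160,238))]
b=least_squares(fb,[.474,.366,.157,2.42,.65],loss="soft_l1"); q=b.x; d=ax(q[3],q[4])
print("butt",q[:3],"az/el",np.degrees(q[3:]),"mid",q[:3]-.1*d,"res",b.fun.round(1))
# pot: mouth centre, azimuth; lower/upper outer rim corners
def corners(q):
    az=q[3];z=ax(az,np.radians(40));y=np.array([-np.sin(az),np.cos(az),0]);x=np.cross(y,z)
    return {k:q[:3]+x*.015*a+y*.023*c for k,(a,c) in dict(lr=(1,1),ll=(1,-1),ur=(-1,1),ul=(-1,-1)).items()},x
def fp(q):
    c,_=corners(q); return np.concatenate([1.5*(proj(W,c["lr"])-w(*A)) for A in [LR]]+[1.5*(proj(W,c["ll"])-w(*LL)),1.5*(proj(W,c["ur"])-w(*UR)),1.5*(proj(W,c["ul"])-w(*UL)),
      proj(S,c["ul"])-s5(728,177),proj(S,c["ur"])-s5(757,0)*np.array([0,0])-proj(S,c["ur"])])
LR,LL,UR,UL=(222,302),(290,302),(220,337),(284,336)
q0=np.r_[q[:3]-.12*d+[0,0,.004],q[3]]; c,x=corners(q0); print("pred corners wrist",{k:((proj(W,v)-[170,60])/.6).round(0) for k,v in c.items()},"scene",{k:((proj(S,v)-[355,250])*5+[500,0]).round(0) for k,v in c.items()},"x",x)
E
python3 fit.py
```

```text
bias [ 0.     0.002 -0.   ]
butt [0.475 0.366 0.158] az/el [138.774  38.612] mid [0.533 0.315 0.096] res [-0.  -0.  -0.2 -0.1 -0.2 -0.2 -0.1 -0.2  0.3  0.3]
pred corners wrist {'lr': array([220., 293.]), 'll': array([288., 293.]), 'ur': array([219., 335.]), 'ul': array([291., 334.])} scene {'lr': array([756., 192.]), 'll': array([766., 283.]), 'ur': array([724., 171.]), 'ul': array([733., 263.])} x [-0.483  0.424 -0.766]
```

```bash
cat >> h.py <<'E'
def brushrot(az,el,flip=1):
    a,e=np.radians([az,el]); d=np.array([np.cos(a)*np.cos(e),np.sin(a)*np.cos(e),np.sin(e)]); z=np.array([np.cos(a)*np.sin(e),np.sin(a)*np.sin(e),-np.cos(e)])
    return R.from_matrix(np.c_[flip*d,np.cross(z,flip*d),z]),d,z
MID=np.array([.533,.315,.096])
E
python3 - <<'E'
from h import *
r,d,z=brushrot(138.8,38.6); g=MID+.011*z; print("grasp TCP",g,d,z)
plan(g-.1*z,r)
E
```

```text
grasp TCP [0.528 0.32  0.087] [-0.588  0.515  0.624] [-0.469  0.411 -0.782]
shift [-112.2    4.8   88.5] -> 4 rows of [-28.1   1.2  22.1] | turn [ 0.2 38.8 -0.1] -> 6 rows of [ 0.04  6.47 -0.02]
```

Call:
{"api": "move_arm", "payload": {
  "deltas": [
    [0.4,0,0,-10,0,6.47,0],
    [0.4,0,0,-10,0,6.47,0],
    [0.4,0,0,0,0,6.47,0],
    [0.4,0,0,0,0,6.47,0],
    [0.4,0,0,0,0,6.47,0],
    [0.4,0,0,0,0,6.47,0],
    [0.4,0,0,0,0,0,0]
  ]
}}

```text
clock: 32.97
eef_pos: [0.4895, 0.3453, 0.2682]
tool_rot: [0.336, 0.881, 0.116, -0.312]
ft_force: [-0.7, -0.8, -2.6]
grip_width: 0.0343
grasp_force: 0.0
```

```bash
python3 - <<'E'
from h import *
r,d,z=brushrot(138.8,38.6); g=MID+.011*z
plan(g-.1*z,r);print(bot.get_obs()["joint_pos"],pose()[0])
E
```

```text
shift [-148.6    7.4   12. ] -> 4 rows of [-37.1   1.8   3. ] | turn [ 0.  -0.3 -0.6] -> 1 rows of [ 0.04 -0.28 -0.58]
[0.341 0.69  0.596 1.852 0.58  0.957] [0.489 0.345 0.268]
```

Call:
{"api": "move_arm", "payload": {
  "deltas": [
    [0.4,-37,1.8,3,0,0,-0.6],
    [0.4,-37,1.8,3,0,0,0],
    [0.4,-37,1.8,3,0,0,0],
    [0.4,-37,1.8,3,0,0,0],
    [0.4,0,0,0,0,0,0],
    [0.4,0,0,0,0,0,0]
  ]
}}

```text
clock: 33.47
eef_pos: [0.5743, 0.2834, 0.1687]
tool_rot: [0.329, 0.884, 0.118, -0.309]
ft_force: [-0.9, 0.7, 1.0]
grip_width: 0.034
grasp_force: 0.0
```

```bash
python3 - <<'E'
from h import *
r,d,z=brushrot(138.8,38.6); g=MID+.011*z
plan(g,r);print(bot.get_obs()["joint_pos"],pose()[0])
im=snap("wrist","w15"); p,q=pose(); W=list(cal("wrist")); W[1]=p+q.apply([.067,0,-.134])
h=cv2.cvtColor(im,cv2.COLOR_BGR2HSV); m=((h[...,0]>4)&(h[...,0]<14)&(h[...,1]>200)).astype(np.uint8); m[:, :240]=0; m[:,400:]=0
n,l,st,c=cv2.connectedComponentsWithStats(m);k=1+st[1:,4].argmax();print(st[k],c[k])
for x in(-100,0,20): print(x,proj(W,MID-d*x/1000))
P=np.argwhere(l==k); print([(y,P[P[:,0]==y][:,1].min(),P[P[:,0]==y][:,1].max()) for y in np.unique(P[:,0])[::8]])
E
```

```text
shift [ -4.8  -3.6 100.2] -> 3 rows of [-1.6 -1.2 33.4] | turn [ 0.1 -0.   0.4] -> 1 rows of [ 0.07 -0.04  0.38]
[0.223 0.901 0.737 1.846 0.53  0.815] [0.574 0.283 0.169]
[ 307   67   18  170 2741] [315.544 149.848]
-100 [313.55   77.986]
0 [312.86  212.732]
20 [312.74  236.164]
[(np.int64(67), np.int64(311), np.int64(324)), (np.int64(75), np.int64(308), np.int64(324)), (np.int64(83), np.int64(308), np.int64(324)), (np.int64(91), np.int64(308), np.int64(324)), (np.int64(99), np.int64(308), np.int64(324)), (np.int64(107), np.int64(308), np.int64(324)), (np.int64(115), np.int64(308), np.int64(323)), (np.int64(123), np.int64(308), np.int64(324)), (np.int64(131), np.int64(308), np.int64(323)), (np.int64(139), np.int64(308), np.int64(323)), (np.int64(147), np.int64(308), np.int64(323)), (np.int64(155), np.int64(308), np.int64(323)), (np.int64(163), np.int64(308), np.int64(323)), (np.int64(171), np.int64(308), np.int64(323)), (np.int64(179), np.int64(308), np.int64(323)), (np.int64(187), np.int64(308), np.int64(322)), (np.int64(195), np.int64(308), np.int64(322)), (np.int64(203), np.int64(308), np.int64(322)), (np.int64(211), np.int64(308), np.int64(322)), (np.int64(219), np.int64(307), np.int64(322)), (np.int64(227), np.int64(308), np.int64(322)), (np.int64(235), np.int64(308), np.int64(322))]
```

Call:
{"api": "move_arm", "payload": {
  "deltas": [
    [0.4,-2,-2.8,30,0,0,0],
    [0.4,0,0,30,0,0,0.4],
    [0.4,0,0,25,0,0,0],
    [0.4,0,0,12,0,0,0],
    [0.4,0,0,0,0,0,0],
    [0.4,0,0,0,0,0,0]
  ]
}}

```text
clock: 34.02
eef_pos: [0.5279, 0.3232, 0.0974]
tool_rot: [0.329, 0.885, 0.119, -0.307]
ft_force: [0.2, 0.2, -1.0]
grip_width: 0.0343
grasp_force: 0.0
```

```bash
python3 - <<'E'
from h import *
r,d,z=brushrot(138.8,38.6); g=MID+.011*z
plan(g,r);print(bot.get_obs()["joint_pos"],pose()[0])
E
```

```text
shift [-8.1 -2.9  6.3] -> 1 rows of [-8.1 -2.9  6.3] | turn [0.2 0.1 0.5] -> 1 rows of [0.23 0.14 0.47]
[0.294 0.849 0.451 1.567 0.558 0.892] [0.528 0.323 0.097]
```

Call:
{"api": "move_arm", "payload": {
  "deltas": [
    [0.4,-5,-1.5,6,0,0,0.4],
    [0.4,0,0,0,0,0,0],
    [0.4,0,0,0,0,0,0],
    [0,0,0,0,0,0,0],
    [0,0,0,0,0,0,0],
    [0,0,0,0,0,0,0],
    [0,0,0,0,0,0,0]
  ]
}}

```text
clock: 34.6
eef_pos: [0.5281, 0.3203, 0.087]
tool_rot: [0.334, 0.883, 0.118, -0.308]
ft_force: [1.4, -1.5, 2.0]
grip_width: 0.0111
grasp_force: 59.3
```

```bash
python3 - <<'E'
from h import *
r,d,z=brushrot(138.8,38.6); g=MID+.011*z
plan(g,r); p,q=pose();print(p,bot.get_obs()["grip_width"],q.as_matrix())
plan(p+.105*d)
E
```

```text
shift [ 0.  -0.7 -0.5] -> 1 rows of [ 0.  -0.7 -0.5] | turn [ 0.2  0.  -0.1] -> 1 rows of [ 0.23  0.05 -0.15]
[0.528 0.32  0.087] 0.011119797566018767 [[-0.587  0.662 -0.466]
 [ 0.517  0.749  0.414]
 [ 0.623  0.002 -0.782]]
shift [105.   -0.3  -0.1] -> 3 rows of [35.  -0.1 -0. ] | turn [0. 0. 0.] -> 0 rows of [0. 0. 0.]
```

Brush gripped. Pull out along its axis.

Call:
{"api": "move_arm", "payload": {
  "deltas": [
    [0,10,0,0,0,0,0],
    [0,20,0,0,0,0,0],
    [0,25,0,0,0,0,0],
    [0,30,0,0,0,0,0],
    [0,30,0,0,0,0,0],
    [0,0,0,0,0,0,0],
    [0,0,0,0,0,0,0]
  ]
}}

```text
clock: 35.18
eef_pos: [0.4595, 0.381, 0.1596]
tool_rot: [0.332, 0.884, 0.118, -0.308]
ft_force: [-0.4, -0.6, -1.5]
grip_width: 0.0112
grasp_force: 58.9
```

```bash
python3 - <<'E'
from h import *
p,q=pose(); r,d,z=brushrot(138.8,38.6); print(p,bot.get_obs()["joint_pos"],bot.get_obs()["grip_width"],"pulled",(p-[.528,.32,.087])@d)
im=snap("wrist","w16"); h=cv2.cvtColor(im,cv2.COLOR_BGR2HSV); m=((h[...,0]>4)&(h[...,0]<14)&(h[...,1]>200)).astype(np.uint8); m[:, :240]=0; m[:,400:]=0
n,l,st,c=cv2.connectedComponentsWithStats(m);k=1+st[1:,4].argmax();print(st[k],c[k]);P=np.argwhere(l==k); print([(y,P[P[:,0]==y][:,1].min(),P[P[:,0]==y][:,1].max()) for y in np.unique(P[:,0])[::15]])
W=list(cal("wrist")); W[1]=p+q.apply([.067,0,-.134])
for zz in(-17,-11): print([proj(W,p+q.apply([x/1000,0,zz/1000])).round(1) for x in(-35,0,60,80,100)])
E
```

```text
[0.46  0.381 0.16 ] [0.409 0.693 0.326 1.528 0.599 1.027] 0.011193720763887253 pulled 0.11693675720699852
[ 302    5   34  327 4699] [322.229 174.966]
[(np.int64(5), np.int64(333), np.int64(335)), (np.int64(20), np.int64(303), np.int64(335)), (np.int64(35), np.int64(302), np.int64(335)), (np.int64(50), np.int64(302), np.int64(335)), (np.int64(65), np.int64(302), np.int64(335)), (np.int64(80), np.int64(303), np.int64(335)), (np.int64(95), np.int64(303), np.int64(334)), (np.int64(110), np.int64(327), np.int64(334)), (np.int64(125), np.int64(328), np.int64(334)), (np.int64(140), np.int64(331), np.int64(333)), (np.int64(155), np.int64(328), np.int64(333)), (np.int64(170), np.int64(328), np.int64(333)), (np.int64(185), np.int64(329), np.int64(333)), (np.int64(200), np.int64(323), np.int64(333)), (np.int64(215), np.int64(319), np.int64(333)), (np.int64(230), np.int64(305), np.int64(332)), (np.int64(245), np.int64(305), np.int64(333)), (np.int64(260), np.int64(306), np.int64(331)), (np.int64(275), np.int64(306), np.int64(331)), (np.int64(290), np.int64(307), np.int64(331)), (np.int64(305), np.int64(306), np.int64(331)), (np.int64(320), np.int64(306), np.int64(331))]
[array([319.3, 341.6]), array([319.2, 274.7]), array([318.9, 135.1]), array([318.8,  79.6]), array([318.7,  18.7])]
[array([319.3, 332.6]), array([319.2, 267.9]), array([318.9, 134.2]), array([318.8,  81.5]), array([318.7,  23.8])]
```

Call:
{"api": "move_arm", "payload": {
  "deltas": [
    [0,0,0,0,0,0,-6.93],
    [0,0,0,0,0,0,-6.93],
    [0,0,0,0,0,0,-6.93],
    [0,0,0,0,0,0,-6.93],
    [0,0,0,0,0,0,-6.93],
    [0,0,0,0,0,0,-6.93],
    [0,0,0,0,0,0,-6.93],
    [0,0,0,0,0,0,-6.93],
    [0,0,0,0,0,0,-6.93],
    [0,0,0,0,0,0,-6.93]
  ]
}}

```text
clock: 36.07
eef_pos: [0.4605, 0.3787, 0.1562]
tool_rot: [-0.229, 0.915, 0.272, -0.188]
ft_force: [-0.3, -0.3, -1.0]
grip_width: 0.011
grasp_force: 58.9
```

Call:
{"api": "move_arm", "payload": {
  "deltas": [
    [0,0,0,0,0,0,-6.93],
    [0,0,0,0,0,0,-6.93],
    [0,0,0,0,0,0,-6.93],
    [0,0,0,0,0,0,-6.93],
    [0,0,0,0,0,0,-6.93],
    [0,0,0,0,0,0,-6.93],
    [0,0,0,0,0,0,-6.93],
    [0,0,0,0,0,0,-6.93],
    [0,0,0,0,0,0,-6.93],
    [0,0,0,0,0,0,-6.93]
  ]
}}

```text
clock: 36.9
eef_pos: [0.4605, 0.3788, 0.1562]
tool_rot: [0.709, -0.623, -0.331, -0.0]
ft_force: [-0.3, -0.3, -0.7]
grip_width: 0.0108
grasp_force: 58.9
```

Call:
{"api": "move_arm", "payload": {
  "deltas": [
    [0,0,0,0,0,0,-6.93],
    [0,0,0,0,0,0,-6.93],
    [0,0,0,0,0,0,-6.93],
    [0,0,0,0,0,0,-6.93],
    [0,0,0,0,0,0,-6.93],
    [0,0,0,0,0,0,-6.75],
    [0,0,0,0,0,0,0],
    [0,0,0,0,0,0,0]
  ]
}}

```text
clock: 37.57
eef_pos: [0.4603, 0.3791, 0.1568]
tool_rot: [0.882, -0.336, -0.31, -0.116]
ft_force: [-1.4, -0.7, -0.5]
grip_width: 0.0111
grasp_force: 58.9
```

```bash
python3 - <<'E'
from h import *
p,q=pose(); r,d,z=brushrot(138.8,40,-1); print(p,bot.get_obs()["joint_pos"],bot.get_obs()["grip_width"])
x=brushrot(138.8,38.6)[2]  # brush axis at mouth +4mm to bore centre
d0=brushrot(138.8,38.6)[1]; mouth=MID-.022*d0-.004*z; print("mouth",mouth)
plan(mouth+.125*d+.011*z,r)   # brush mid 125 mm outside: butt 25 mm before mouth
im=snap("wrist","w17")
W=list(cal("wrist")); W[1]=p+q.apply([.067,0,-.134])
az=np.radians(138.8);y=np.array([-np.sin(az),np.cos(az),0]);xx=np.cross(y,d)
print("pred rim",[proj(W,mouth+xx*.015*a+y*.023*c).round(0) for a in(1,-1) for c in(1,-1)])
h=cv2.cvtColor(im,cv2.COLOR_BGR2HSV); m=((h[...,0]>95)&(h[...,0]<115)&(h[...,1]>80)).astype(np.uint8); n,l,st,c=cv2.connectedComponentsWithStats(m);print([s.tolist() for s in st[1:] if s[4]>150])
cv2.imwrite("pics/w17c.png",im[0:330,170:470])
E
```

```text
[0.46  0.379 0.157] [ 0.406  0.698  0.325  1.528  0.599 -2.111] 0.011101769935098071
mouth [0.548 0.302 0.085]
shift [10.5  0.3 -9. ] -> 1 rows of [10.5  0.3 -9. ] | turn [-0.1 -1.4 -0.5] -> 1 rows of [-0.13 -1.37 -0.45]
pred rim [array([380., -76.]), array([255., -75.]), array([ 402., -149.]), array([ 231., -147.])]
[]
```

View pics/w17c.png

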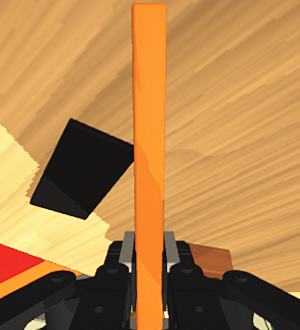

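The brush is flipped: handle up the image to (320,5), i.e. towards the pot. Checking its tilt in the grip against the two fixed cameras.

```bash
python3 - <<'E'
from h import *
p,q=pose()
gp=p+q.apply([0,0,-.011])
for n in("scene","top"):
    im=snap(n,"c_"+n); C=cal(n)
    B=lambda eps,x: gp+q.apply([np.cos(eps)*-x/1000,0,np.sin(eps)*-x/1000])  # brush x -> tool -x ; eps>0: butt toward +tool z
    for e in(0,.05,.1): print(n,"eps",e,[proj(C,B(e,x)).round(1).tolist() for x in(-100,-30,0,60,100)])
    for o in bot.outline_of("brush",n)[:2]:
        P=np.argwhere(o["pixels"])[:,::-1].astype(float); mu=P.mean(0); print(round(o["conf"],2),o["rect"],mu,np.linalg.svd(P-mu,full_matrices=0)[2][0])
    b0=proj(C,B(0,-100));b1=proj(C,B(0,-30)); h=cv2.cvtColor(im,cv2.COLOR_BGR2HSV)
    nrm=np.array([-(b1-b0)[1],(b1-b0)[0]]);nrm/=np.linalg.norm(nrm)
    for f in(0.05,.3,.55,.8):
        c=b0+(b1-b0)*f; ks=np.arange(-9,9.1,1); ss=[int(cv2.remap(im,np.float32([[ (c+k*nrm)[0]]]),np.float32([[(c+k*nrm)[1]]]),1)[0,0]@np.array([-1,0,1])) for k in ks]; print(f,"nrm",nrm.round(2),ss)
E
```

```text
scene eps 0 [[417.2, 292.7], [445.4, 285.3], [458.2, 282.0], [485.1, 274.9], [504.1, 270.0]]
scene eps 0.05 [[418.3, 293.4], [445.7, 285.5], [458.2, 282.0], [484.5, 274.4], [503.2, 269.1]]
scene eps 0.1 [[419.4, 294.0], [446.0, 285.7], [458.2, 282.0], [483.9, 273.9], [502.2, 268.2]]
0.82 [419.0, 265.0, 85.3, 29.3] [471.452 278.383] [-0.97   0.244]
0.05 nrm [0.25 0.97] [89, 88, 88, 90, 107, 144, 176, 179, 177, 155, 132, 112, 96, 92, 92, 98, 97, 95, 99]
0.3 nrm [0.25 0.97] [94, 95, 95, 96, 110, 148, 175, 185, 183, 163, 138, 120, 103, 92, 90, 89, 90, 92, 93]
0.55 nrm [0.25 0.97] [81, 92, 95, 94, 108, 148, 174, 178, 179, 165, 137, 119, 104, 97, 95, 95, 95, 96, 95]
0.8 nrm [0.25 0.97] [33, 32, 31, 31, 31, 30, 33, 51, 95, 133, 132, 115, 101, 96, 97, 89, 76, 57, 40]
top eps 0 [[205.8, 212.2], [189.6, 226.1], [182.4, 232.3], [167.2, 245.4], [156.5, 254.5]]
top eps 0.05 [[205.3, 213.1], [189.5, 226.3], [182.4, 232.3], [167.4, 244.8], [156.8, 253.6]]
top eps 0.1 [[204.8, 214.1], [189.4, 226.6], [182.4, 232.3], [167.6, 244.2], [157.3, 252.7]]
0.59 [154.7, 232.5, 28.4, 25.0] [168.347 244.383] [-0.748  0.664]
0.05 nrm [-0.65 -0.76] [58, 58, 58, 58, 58, 58, 58, 57, 57, 58, 58, 58, 58, 56, 58, 57, 58, 57, 59]
0.3 nrm [-0.65 -0.76] [58, 57, 58, 57, 57, 57, 58, 57, 58, 58, 57, 59, 58, 57, 58, 58, 57, 57, 58]
0.55 nrm [-0.65 -0.76] [58, 58, 57, 58, 57, 57, 57, 58, 58, 57, 58, 58, 57, 58, 58, 58, 57, 57, 58]
0.8 nrm [-0.65 -0.76] [58, 57, 56, 57, 58, 57, 57, 58, 58, 57, 57, 57, 58, 57, 57, 56, 55, 53, 53]
```

Call:
{"api": "move_arm", "payload": {
  "deltas": [
    [0,10.5,0.3,-9,0,-1.4,-0.45],
    [0,0,0,0,0,0,0],
    [0,0,0,0,0,0,0]
  ]
}}

```text
clock: 38.07
eef_pos: [0.4706, 0.3703, 0.1584]
tool_rot: [0.88, -0.33, -0.319, -0.122]
ft_force: [-0.6, 0.4, -0.3]
grip_width: 0.011
grasp_force: 58.9
```

```bash
cat > m.py <<'E'
from h import *
import sys
r,d,z=brushrot(138.8,40,-1); d0=brushrot(138.8,38.6)[1]; mouth=MID-.022*d0-.004*z
p,q=pose(); rel=p-.011*z-mouth; y=r.as_matrix()[:,1]
print("mid outside mouth",(rel@d*1000).round(1),"off y",(rel@y*1000).round(1),"off z",(rel@z*1000).round(1),"elev",np.degrees(np.arcsin(-q.as_matrix()[2,0])),bot.get_obs()["ft_force"])
plan(mouth+float(sys.argv[1])*d+.011*z,r)
E
python3 m.py .095
```

```text
mid outside mouth 125.9 off y -0.5 off z -0.7 elev 39.978299487646574 [-0.601  0.42  -0.33 ]
shift [30.9  0.6  0.7] -> 1 rows of [30.9  0.6  0.7] | turn [-0.2 -0.   0.2] -> 1 rows of [-0.21 -0.02  0.19]
```

Call:
{"api": "move_arm", "payload": {
  "deltas": [
    [0,15,0.5,0.7,0,0,0],
    [0,15,0,0,0,0,0],
    [0,10,0,0,0,0,0],
    [0,0,0,0,0,0,0],
    [0,0,0,0,0,0,0]
  ]
}}

```text
clock: 38.48
eef_pos: [0.4928, 0.3499, 0.1313]
tool_rot: [0.88, -0.33, -0.32, -0.122]
ft_force: [0.1, -0.0, 0.1]
grip_width: 0.0109
grasp_force: 58.9
```

```bash
python3 m.py .060
```

```text
mid outside mouth 85.4 off y 0.3 off z 0.7 elev 40.062135024297824 [ 0.087 -0.008  0.106]
shift [25.4 -0.2 -0.7] -> 1 rows of [25.4 -0.2 -0.7] | turn [-0.1  0.1  0.2] -> 1 rows of [-0.14  0.06  0.17]
```

Call:
{"api": "move_arm", "payload": {
  "deltas": [
    [0,14,0,-0.7,0,0,0],
    [0,14,0,0,0,0,0],
    [0,12,0,0,0,0,0],
    [0,6,0,0,0,0,0],
    [0,0,0,0,0,0,0],
    [0,0,0,0,0,0,0]
  ]
}}

```text
clock: 38.98
eef_pos: [0.5198, 0.3268, 0.1028]
tool_rot: [0.88, -0.329, -0.32, -0.122]
ft_force: [-0.5, -0.3, -0.8]
grip_width: 0.0111
grasp_force: 58.9
```

```bash
python3 m.py .02
```

```text
mid outside mouth 39.9 off y -0.2 off z -0.3 elev 40.0445111858629 [-0.465 -0.301 -0.751]
shift [19.9  0.3  0.3] -> 1 rows of [19.9  0.3  0.3] | turn [-0.2  0.   0.2] -> 1 rows of [-0.16  0.05  0.23]
```

Inserted 60 mm freely. Continue until the floor is felt.

Call:
{"api": "move_arm", "payload": {
  "deltas": [
    [0,8,0,0,0,0,0],
    [0,6,0,0,0,0,0],
    [0,0,0,0,0,0,0]
  ]
}}

```text
clock: 39.23
eef_pos: [0.5268, 0.3219, 0.0962]
tool_rot: [0.879, -0.329, -0.321, -0.124]
ft_force: [-4.1, 4.2, 6.3]
grip_width: 0.0105
grasp_force: 59.1
```

Call:
{"api": "move_arm", "payload": {
  "deltas": [
    [0,4,0,0,0,0,0],
    [0,0,0,0,0,0,0],
    [0,0,0,0,0,0,0]
  ]
}}

```text
clock: 39.48
eef_pos: [0.5272, 0.322, 0.0964]
tool_rot: [0.879, -0.328, -0.323, -0.125]
ft_force: [-10.9, 8.2, 13.3]
grip_width: 0.0108
grasp_force: 59.2
```

Call:
{"api": "move_arm", "payload": {
  "deltas": [
    [0,3,0,0,0,0,0],
    [0,0,0,0,0,0,0],
    [0,0,0,0,0,0,0]
  ]
}}

```text
clock: 39.73
eef_pos: [0.5275, 0.3222, 0.0964]
tool_rot: [0.878, -0.328, -0.325, -0.126]
ft_force: [-14.7, 11.2, 19.2]
grip_width: 0.0113
grasp_force: 59.3
```

Axial stop at the pot floor, consistent with the grip sitting about 4 mm past mid-length. Relax the preload, lower slightly, and release.

Call:
{"api": "move_arm", "payload": {
  "deltas": [
    [0,-5,0,0,0,0,0],
    [0,0,0,2,0,0,0],
    [0,0,0,0,0,0,0],
    [0,0,0,0,0,0,0]
  ]
}}

```text
clock: 40.07
eef_pos: [0.5264, 0.3226, 0.0952]
tool_rot: [0.88, -0.328, -0.321, -0.124]
ft_force: [-6.6, 4.1, 10.8]
grip_width: 0.0111
grasp_force: 59.4
```

Call:
{"api": "move_arm", "payload": {
  "deltas": [
    [0.3,0,0,0,0,0,0],
    [0.4,0,0,0,0,0,0],
    [0.4,0,0,0,0,0,0],
    [0.4,0,0,-15,0,0,0],
    [0.4,0,0,-30,0,0,0],
    [0.4,0,0,-35,0,0,0],
    [0.4,0,0,-35,0,0,0],
    [0.4,0,0,0,0,0,0],
    [0.4,0,0,0,0,0,0]
  ]
}}

```text
clock: 40.82
eef_pos: [0.5858, 0.2698, 0.1808]
tool_rot: [0.881, -0.329, -0.317, -0.124]
ft_force: [0.3, 0.1, -0.3]
grip_width: 0.0345
grasp_force: 0.0
```

```bash
python3 - <<'E'
from h import *
p,q=pose(); print(p,q.as_matrix(),bot.get_obs()["joint_pos"])
d=brushrot(138.8,38)[1]
for n in("scene","top"):
    im=snap(n,"e_"+n); C=cal(n); print(n,"expected bristle end",proj(C,MID-.022*d+.12*d),"old butt",proj(C,[.475,.366,.158]),"mouth",proj(C,MID-.022*d))
    for o in bot.outline_of("brush",n)[:2]:
        P=np.argwhere(o["pixels"])[:,::-1].astype(float); mu=P.mean(0);u=np.linalg.svd(P-mu,full_matrices=0)[2][0];t=(P-mu)@u; print(round(o["conf"],2),o["rect"],mu,u,mu+u*t.min(),mu+u*t.max())
for n in("tin","mug","cork_block","iron0"):
    print(n,[(round(o["conf"],2),o["rect"]) for o in bot.outline_of(n,"scene")[:3]])
print([(round(o["conf"],2),o["rect"]) for o in bot.outline_of("keeper","scene")[:2]])
for k in (0,):
    red(cv2.imread("pics/e_scene.png"),20); red(cv2.imread("pics/s0.png"),20)
E
```

```text
[0.586 0.27  0.181] [[ 0.582 -0.659 -0.477]
 [-0.502 -0.752  0.427]
 [-0.64  -0.01  -0.768]] [ 0.195  0.933  0.82   1.923  0.537 -2.361]
scene expected bristle end [451.155 283.488] old butt [451.365 283.235] mouth [403.149 296.149]
0.91 [408.6, 277.9, 45.6, 20.0] [432.898 289.614] [-0.973  0.229] [454.87  284.447] [402.921 296.663]
top expected bristle end [186.394 228.904] old butt [186.196 228.857] mouth [213.694 204.968]
0.72 [182.6, 205.3, 32.6, 31.0] [196.29  219.994] [-0.74   0.672] [213.959 203.954] [183.425 231.672]
tin [(0.72, [323.9, 201.8, 5.3, 6.6])]
mug [(0.74, [184.8, 158.7, 29.7, 39.5]), (0.38, [401.2, 278.6, 56.1, 23.9])]
cork_block [(0.73, [309.5, 317.7, 31.1, 28.2])]
iron0 [(0.6, [377.2, 234.7, 32.0, 29.0])]
[(0.64, [322.1, 200.9, 11.9, 10.1])]
[([382, 238, 14, 13, 68], [388.2, 243.3])]
[]
```

```bash
python3 - <<'E'
from h import *
az=np.radians(138.8);y=np.array([-np.sin(az),np.cos(az),0])
for n,old in(("scene",(404.5,451.4,279.8,298)),("top",(185.5,214.5,204.8,229.4))):
    C=cal(n); im=cv2.imread(f"pics/e_{n}.png"); i0=cv2.imread({"scene":"pics/s0.png","top":"pics/t0.png"}[n])
    d=brushrot(138.8,38)[1]; up=np.cross(d,y); 
    for s in(0,.005,.010):
        e=MID-.022*d+(.12+s)*d
        P=np.array([proj(C,e+y*a+up*b) for a in(.014,-.014) for b in(.0055,-.0055)]);Q=np.array([proj(C,e+y*a+up*b) for a in(.006,-.006) for b in(.006,-.006)])
        print(n,s,"bristle end x",P[:,0].min().round(1),P[:,0].max().round(1),"y",P[:,1].min().round(1),P[:,1].max().round(1)," butt-like x",Q[:,0].min().round(1),Q[:,0].max().round(1))
    # profile of difference old/new along axis beyond end
    for lab,I in(("old",i0),("new",im)):
        o=[]
        for s in np.arange(.095,.145,.004):
            u=proj(C,MID-.022*d+s*d); o.append(cv2.remap(I,np.float32([[u[0]]]),np.float32([[u[1]]]),1)[0,0].tolist()[::2])
        print(lab,o)
E
```

```text
scene 0 bristle end x 449.1 453.2 y 276.9 290.2  butt-like x 449.6 452.7
scene 0.005 bristle end x 451.2 455.4 y 276.3 289.6  butt-like x 451.7 454.9
scene 0.01 bristle end x 453.3 457.6 y 275.7 289.1  butt-like x 453.9 457.0
old [[13, 187], [11, 187], [13, 187], [10, 187], [7, 186], [8, 187], [5, 193], [21, 210], [71, 186], [80, 181], [81, 182], [80, 181], [82, 181]]
new [[41, 77], [40, 76], [38, 75], [41, 77], [40, 77], [41, 77], [40, 77], [40, 78], [51, 110], [79, 175], [81, 182], [81, 181], [80, 181]]
top 0 bristle end x 182.3 190.6 y 224.7 233.0  butt-like x 184.4 188.4
top 0.005 bristle end x 181.0 189.4 y 225.8 234.1  butt-like x 183.1 187.2
top 0.01 bristle end x 179.8 188.2 y 226.8 235.2  butt-like x 181.9 186.0
old [[0, 185], [0, 182], [0, 180], [1, 180], [0, 180], [0, 180], [0, 193], [0, 204], [25, 168], [53, 142], [54, 143], [55, 145], [55, 146]]
new [[27, 50], [27, 51], [27, 51], [27, 51], [27, 51], [26, 51], [27, 51], [27, 51], [29, 55], [38, 85], [51, 131], [53, 139], [54, 140]]
```

New end sits about 3 mm further out than the old one, so I'll re-grip and push once more to make sure it's on the bottom.

```bash
python3 - <<'E'
from h import *
r,d,z=brushrot(138.8,38,-1); plan(np.array([.5264,.3226,.0952])+.003*z,r)
E
```

```text
shift [ -4.   -1.2 116.3] -> 4 rows of [-1.  -0.3 29.1] | turn [-0.1  2.   0.3] -> 1 rows of [-0.1   2.04  0.3 ]
```

Call:
{"api": "move_arm", "payload": {
  "deltas": [
    [0.4,-1,-0.3,30,0,0,0],
    [0.4,-1,-0.3,30,0,0,0],
    [0.4,-1,-0.3,30,0,0,0],
    [0.4,-1,-0.3,18,0,2,0],
    [0.4,0,0,8,0,0,0],
    [0.4,0,0,0,0,0,0],
    [0.4,0,0,0,0,0,0]
  ]
}}

```text
clock: 41.85
eef_pos: [0.5264, 0.3234, 0.094]
tool_rot: [0.886, -0.33, -0.304, -0.117]
ft_force: [0.7, -0.3, 0.5]
grip_width: 0.034
grasp_force: 0.0
```

Call:
{"api": "move_arm", "payload": {
  "deltas": [
    [0,0,0,0,0,0,0],
    [0,0,0,0,0,0,0],
    [0,0,0,0,0,0,0],
    [0,0,0,0,0,0,0]
  ]
}}

```text
clock: 42.18
eef_pos: [0.5278, 0.3227, 0.0943]
tool_rot: [0.886, -0.331, -0.303, -0.118]
ft_force: [2.4, -0.7, 3.2]
grip_width: 0.0107
grasp_force: 60.9
```

Call:
{"api": "move_arm", "payload": {
  "deltas": [
    [0,3,0,0,0,0,0],
    [0,0,0,0,0,0,0],
    [0,0,0,0,0,0,0]
  ]
}}

```text
clock: 42.43
eef_pos: [0.528, 0.3227, 0.0942]
tool_rot: [0.885, -0.331, -0.305, -0.119]
ft_force: [-2.3, 0.9, 10.1]
grip_width: 0.0107
grasp_force: 61.2
```

Call:
{"api": "move_arm", "payload": {
  "deltas": [
    [0,3,0,0,0,0,0],
    [0,0,0,0,0,0,0],
    [0,0,0,0,0,0,0]
  ]
}}

```text
clock: 42.68
eef_pos: [0.5282, 0.3228, 0.094]
tool_rot: [0.885, -0.331, -0.307, -0.119]
ft_force: [-7.1, 3.3, 15.4]
grip_width: 0.0105
grasp_force: 61.4
```

It doesn't move, so it's on the bottom. Releasing and retreating.

Call:
{"api": "move_arm", "payload": {
  "deltas": [
    [0,-5,0,0,0,0,0],
    [0,0,0,0,0,0,0],
    [0.4,0,0,0,0,0,0],
    [0.4,0,0,0,0,0,0],
    [0.4,0,0,-15,0,0,0],
    [0.4,0,0,-30,0,0,0],
    [0.4,0,0,-35,0,0,0],
    [0.4,0,0,-35,0,0,0],
    [0.4,0,0,-25,0,0,0],
    [0.4,0,0,0,0,0,0]
  ]
}}

```text
clock: 43.52
eef_pos: [0.5948, 0.2633, 0.2065]
tool_rot: [0.886, -0.332, -0.301, -0.119]
ft_force: [0.6, 0.4, -0.5]
grip_width: 0.034
grasp_force: 0.0
```

```bash
python3 - <<'E'
from h import *
print(pose()[0])
d=brushrot(138.8,38)[1]
im=snap("scene","f_scene"); t=snap("top","f_top")
for n in("scene","top"):
    for o in bot.outline_of("brush",n)[:1]: print(n,round(o["conf"],2),o["rect"])
C=cal("top")
# keeper: red handle & brass in top view vs closed prediction
h=cv2.cvtColor(t,cv2.COLOR_BGR2HSV); m=(((h[...,0]<6)|(h[...,0]>174))&(h[...,1]>150)&(h[...,2]>80)).astype(np.uint8); n,l,st,c=cv2.connectedComponentsWithStats(m); print([(s.tolist()) for s in st[1:] if s[4]>8])
for th in(0,.1,.2): print(th,[proj(C,[.595-r*np.cos(th),-.276,.04+r*np.sin(th)]).round(1).tolist() for r in(.074,.038)])
for q in("mug","tin","roll","cork_block","iron0"): print(q,[(round(o["conf"],2),o["rect"]) for o in bot.outline_of(q,"top")[:3]])
E
```

```text
[0.595 0.263 0.206]
scene 0.77 [406.4, 279.9, 50.4, 19.1]
top 0.63 [182.9, 204.4, 30.9, 31.6]
[[404, 200, 2, 9, 18], [0, 222, 34, 102, 3224]]
0 [[405.3, 209.9], [404.9, 198.2]]
0.1 [[405.8, 209.6], [405.1, 198.1]]
0.2 [[406.2, 209.1], [405.3, 197.8]]
mug [(0.83, [418.0, 122.8, 33.3, 42.8])]
tin [(0.77, [385.8, 247.0, 25.3, 24.2]), (0.35, [331.0, 183.2, 74.8, 48.0])]
roll [(0.66, [161.2, 141.1, 42.0, 40.1])]
cork_block []
iron0 [(0.66, [356.2, 203.4, 11.7, 15.4]), (0.58, [333.1, 198.9, 9.1, 20.5])]
```

```bash
python3 -c "
from workcell import bot
print(bot.job_done())"
```

```text
the job is handed in; nothing more can be done
None
```

I handed the job in; no verdict came back. Both grey irons lie on their own strips with the pins in their notches and edges towards the robot, the keeper is down to its stop over them, and the brush is handle-down against the pot floor; I didn't touch the mug, roll, tin, cork block or the red look-alikes.

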